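Unhook the dried ball baubles and pack one per well

TASK

The lacquered baubles on the drying rack are dry: lift each of the three balls up and off its hook and fill the three empty wells of the packing tray with them, one ball to a well, each set down gently (not dropped) and sitting in its well with its wire loop upright. The icicle-shaped bauble is for another box, so leave it hanging where it is, and leave the balls already packed in their wells. Do not let any bauble fall, and do not shove the other things on the bench about.

Things in the scene. Friction and masses are not known exactly. Their poses are not given: they have to be found in the camera images.
- ball_a_center (a point): Centre of a turned, clear-lacquered wooden ball bauble, 40 mm in diameter, 26 g, with a stiff upright steel wire loop on top (3 mm wire, 20 mm wide outside, inside 21 mm high above the wood, in its own y-z plane); its z axis points out through the loop. At the start it hangs by its loop on one of the four hooks of the rack, its centre 38 mm below the seat (103 mm above the bench), the loop standing square across the hook.
- ball_b_center (a point): Centre of a turned, clear-lacquered wooden ball bauble, 40 mm in diameter, 26 g, with a stiff upright steel wire loop on top (3 mm wire, 20 mm wide outside, inside 21 mm high above the wood, in its own y-z plane); its z axis points out through the loop. At the start it hangs by its loop on one of the four hooks of the rack, its centre 38 mm below the seat (103 mm above the bench), the loop standing square across the hook.
- ball_c_center (a point): Centre of a turned, clear-lacquered wooden ball bauble, 40 mm in diameter, 26 g, with a stiff upright steel wire loop on top (3 mm wire, 20 mm wide outside, inside 21 mm high above the wood, in its own y-z plane); its z axis points out through the loop. At the start it hangs by its loop on one of the four hooks of the rack, its centre 38 mm below the seat (103 mm above the bench), the loop standing square across the hook.
- icicle_center (a point): Middle of the one icicle-shaped bauble: the same wood and the same wire loop, but a slim tapering spindle 84 mm long without the loop, 25 mm across at its widest. It hangs on the remaining hook, its middle 60 mm below the seat, and stays there. Which of the four baubles hangs on which hook varies.
- rack: Fixed steel drying rack, 150 mm high. Origin: on the bench right below its rail (8 mm bar, axis 145 mm up, along the rack's y, uprights at y = -157 and +157 mm). Four wire hooks, 80 mm apart, stick out from the rail towards the rack's -x, roughly towards the robot. Below lies a drip tray with a 12 mm rim, from x = -140 to +50 mm, 330 mm wide.
- hook0 (a point): Seat of the hook at y = -120 mm in the rack's frame (x = -62 mm): axis of its 4 mm wire, 141 mm up, where the loop hangs. From here the wire rises 4 mm back to the rail, and its tip turns up, ending 9 mm farther to -x with its top 8 mm higher than here. Lift a bauble 8 to 14 mm (less: the loop catches; more: the wood hits the wire), draw it 25 mm to -x: it is free.
- hook1 (a point): Seat of the hook at y = -40 mm in the rack's frame (x = -62 mm): axis of its 4 mm wire, 141 mm up, where the loop hangs. From here the wire rises 4 mm back to the rail, and its tip turns up, ending 9 mm farther to -x with its top 8 mm higher than here. Lift a bauble 8 to 14 mm (less: the loop catches; more: the wood hits the wire), draw it 25 mm to -x: it is free.
- hook2 (a point): Seat of the hook at y = +40 mm in the rack's frame (x = -62 mm): axis of its 4 mm wire, 141 mm up, where the loop hangs. From here the wire rises 4 mm back to the rail, and its tip turns up, ending 9 mm farther to -x with its top 8 mm higher than here. Lift a bauble 8 to 14 mm (less: the loop catches; more: the wood hits the wire), draw it 25 mm to -x: it is free.
- hook3 (a point): Seat of the hook at y = +120 mm in the rack's frame (x = -62 mm): axis of its 4 mm wire, 141 mm up, where the loop hangs. From here the wire rises 4 mm back to the rail, and its tip turns up, ending 9 mm farther to -x with its top 8 mm higher than here. Lift a bauble 8 to 14 mm (less: the loop catches; more: the wood hits the wire), draw it 25 mm to -x: it is free.
- tray: Fixed packing tray of plain brown board, 170 mm along its x, 250 along its y, 40 high; origin: centre of its underside. Its flat top has six round through wells, 34 mm across, 80 mm apart both ways. A ball rests on a well's edge, sunk 9.5 mm, its centre 10.5 mm above the top; friction keeps it as it was set down. Three wells, which vary, already hold a ball.
- well0 (a point): Well at x = -40, y = -80 mm in the tray's frame: the point where the centre of a ball seated in it lies, 50.5 mm above the bench. It may be empty or taken.
- well1 (a point): Well at x = -40, y = +0 mm in the tray's frame: the point where the centre of a ball seated in it lies, 50.5 mm above the bench. It may be empty or taken.
- well2 (a point): Well at x = -40, y = +80 mm in the tray's frame: the point where the centre of a ball seated in it lies, 50.5 mm above the bench. It may be empty or taken.
- well3 (a point): Well at x = +40, y = -80 mm in the tray's frame: the point where the centre of a ball seated in it lies, 50.5 mm above the bench. It may be empty or taken.
- well4 (a point): Well at x = +40, y = +0 mm in the tray's frame: the point where the centre of a ball seated in it lies, 50.5 mm above the bench. It may be empty or taken.
- well5 (a point): Well at x = +40, y = +80 mm in the tray's frame: the point where the centre of a ball seated in it lies, 50.5 mm above the bench. It may be empty or taken.
- ball_d_center (a point): Centre of a turned, clear-lacquered wooden ball bauble, 40 mm in diameter, 26 g, with a stiff upright steel wire loop on top (3 mm wire, 20 mm wide outside, inside 21 mm high above the wood, in its own y-z plane), z axis out through the loop. It already sits, loop up, in one of the tray's wells and stays there.
- ball_e_center (a point): Centre of a turned, clear-lacquered wooden ball bauble, 40 mm in diameter, 26 g, with a stiff upright steel wire loop on top (3 mm wire, 20 mm wide outside, inside 21 mm high above the wood, in its own y-z plane), z axis out through the loop. It already sits, loop up, in one of the tray's wells and stays there.
- ball_f_center (a point): Centre of a turned, clear-lacquered wooden ball bauble, 40 mm in diameter, 26 g, with a stiff upright steel wire loop on top (3 mm wire, 20 mm wide outside, inside 21 mm high above the wood, in its own y-z plane), z axis out through the loop. It already sits, loop up, in one of the tray's wells and stays there.
- brush: Bystander: a flat lacquer brush 187 mm long, 31 mm wide, 12 mm thick, lying in the rack's drip tray beyond the hanging baubles (+x side of the rail). Origin on its underside, about half-way along.
- lacquer: Bystander: closed lacquer tin, 100 mm across, 121 mm high, at the back. Origin: centre of its underside.
- jar: Bystander: closed glass jar, 68 mm across, 85 mm high, at the back. Origin: centre of its underside.
- pen: Bystander: marker pen 125 mm long, 16 mm thick, lying near the robot. Origin on its underside near the middle.
- tape: Bystander: roll of clear tape, 104 mm across, 48 mm high, lying flat to the right of the tray. Origin: centre of its underside.

How it is judged:
By the outcome, as a careful person would: the job done as asked, in the order asked, and still so for the second after the job is handed in, with the robot touching nothing.
It also fails if it takes over 67 s, if anything falls off the work surface, if the arm or the gripper's body presses on something with over 40 N, if the wrist force passes 120 N, or if a joint passes its speed limit or range.

ROBOT

A 6-joint arm with a two-finger parallel gripper is mounted at the origin on the work surface. World frame = base frame: x ahead of the robot, y to its left, z up, the work surface at z = 0. Lengths are in mm, angles in rad, forces in N, time in s.
With the tool pointing down it reaches from about 325 to 875 mm from the base axis. Payload 4.4 kg.
Tool frame: the origin (TCP) lies on the centre line of the jaws, within the pads' length; the fingertips stand 14 mm ahead of it and the grasp point (between the pads) lies 5 mm behind it; x points along the fingers, z is the direction in which the jaws open and shut, and the axes are right-handed (so a half turn about x gives the same grasp; the last joint's range is limited). The gripper opens to 85 mm and grips with 20 to 120 N. Pads are 22 mm wide; open, the fingers measure 114 mm over their backs; the gripper's body (76 mm by 85 mm) begins 54 mm behind the grasp point. The pads swing forward as they close: fully open they stand 13 mm farther back than shut.
Start: joints at [-1.438, 0.207, 1.542, -0, 1.393, -0.15], TCP at [160.439, -552.166, 245.282] pointing down, gripper open.
Joint ranges: [-2.73, 2.73], [-0.86, 2.22], [0.23, 2.46], [-1.11, 4.25], [0.08, 2.63], [-2.82, 2.82]. Speed limits (rad/s): [2.79, 2.79, 3.14, 3.14, 3.14, 3.14].

INTERFACE

Orientations are given as a unit quaternion [x, y, z, w].
In Python, from workcell import bot gives the robot as it stands. The module is installed in compiled form; this text tells all that it offers.
- The arm moves only by the shell command python3 -m handwheel 'ROWS' [OPENING]. ROWS is a JSON object of lists of equal length, an entry for each row: "slide": the shift along the tool's x, y, z in m, a list of three; "dr": the turn, a rotation vector about the tool's x, y, z in rad, a list of three. A call has 1 to 5 rows; each row is the pose to reach, as a shift and turn from the pose measured when the call began, along the tool's axes at that moment; what a row does not reach only later rows make up. A row lasts 1/8 s, in which the tool goes at most 62.5 mm and 10.7 degrees, less where a joint would pass 70% of its speed; a pose out of reach is approached as far as the arm can. A call with a gripper value outside its range is refused whole. OPENING is the gripper's target within -1 to 1 (fully open at 1, half-way at 0, shut at -1), set as the call begins (- or left out, the last holds). The fingers move at their own pace and stop on an object; the grip force is fixed at half the most. Time passes only in rows, so rows that repeat a pose let the fingers close. It gives the time, the measured TCP pose, the force and the opening at its end, in the units of the state.
- bot.read_state(): the state, without advancing time (a new reading comes with each control period).
- bot.read_camera(name): name is "scene" or "top" or "wrist"; returns a dict with "pixels" (384x512x3 uint8, red, green, blue), "intrinsics" (3x3 intrinsics, pixels), "dist" ([k1, k2, p1, p2, k3] as OpenCV has them; the pictures are not rectified), "origin" and "attitude" of the camera in the world. Camera axes: x right, y down, z forward; pixel columns grow to the right and rows downward; lengths in mm; the calibration is good to about 2 mm. A picture is of the moment at which its call begins. There is no depth.
- bot.sign_off(): hands the job in, once; it reports no verdict.
The state is a dict: "t": time; "qpos": joint angles; "qvel": joint speeds; "effort": joint torques, N m; "ee_pos": TCP position; "orientation": TCP orientation; "contact_force": force on the tool from outside, world axes, zero at the start; "ft_torque": the same for the moment, N m; "grip_width": opening from 0.0 (shut) to 1.0 (fully open).
Only numpy, scipy, OpenCV 4.12 (cv2) and the standard library are available. Lean on these libraries where they do the work, as an engineer would, in place of code of your own. Each camera call takes 0.05 s, during which the arm holds its last target.

## Working session

There is one attempt and no reset: what is moved stays moved. The work goes in short steps, Python scripts to look and compute and a shell command to move; the robot and the scene stay as the last step left them, time stands still between calls to the robot, and variables do not carry over. Pictures are saved under pics/ and viewed, and the job is handed in when it is done.

```bash
mkdir -p pics; cat > h.py <<'E'
import numpy as np, cv2
from workcell import bot
from scipy.spatial.transform import Rotation as R
def cap(n,fn=None):
    c=bot.read_camera(n)
    if fn: cv2.imwrite('pics/'+fn+'.png',c['pixels'][:,:,::-1])
    return c
E
python3 - <<'E'
from h import *
print(bot.read_state())
for n in ['scene','top','wrist']:
    c=cap(n,n+'0'); np.save(n+'0.npy',c,allow_pickle=True)
    print(n,c['intrinsics'],c['dist'],c['origin'],c['attitude'])
E
```

```text
{'t': 0.0, 'qpos': array([-1.43848366e+00,  2.07427370e-01,  1.54299564e+00, -1.69500024e-05,
        1.39350120e+00, -1.50518763e-01]), 'qvel': array([ 0.0004958 ,  0.00017148,  0.00079951,  0.00014075, -0.0016907 ,
       -0.00077336]), 'effort': array([-2.56927095e-03, -3.83038795e+01, -2.91596746e+01, -5.37382421e-04,
        1.04940947e-02, -1.55488401e-06]), 'ee_pos': array([ 160.34303266, -551.41564166,  244.10178036]), 'orientation': array([ 0.4251192 ,  0.56606317, -0.42395113,  0.56489963]), 'contact_force': array([ 0.34014959, -0.34188175,  0.44163132]), 'ft_torque': array([0.0056966 , 0.00839959, 0.01481869]), 'grip_width': 1.000891509757431}
scene [[401.3502223    0.         261.44777621]
 [  0.         401.3502223  200.58792818]
 [  0.           0.           1.        ]] [-0.08609732  0.          0.          0.          0.        ] [1072.97081457 -602.9825948   959.65399859] [ 0.85775791  0.37540514 -0.13396622 -0.32461576]
top [[442.72337353   0.         253.64704185]
 [  0.         442.72337353 188.37528158]
 [  0.           0.           1.        ]] [-0.01153416  0.          0.          0.          0.        ] [ 326.64439884  -87.93594136 1210.15476825] [ 0.72319441 -0.68195005  0.07670747 -0.07778133]
wrist [[281.05988211   0.         257.74372634]
 [  0.         281.05988211 191.27804106]
 [  0.           0.           1.        ]] [-0.02585448  0.          0.          0.          0.        ] [ 231.91459311 -531.35696008  372.26813771] [ 0.79110546 -0.59356748 -0.08936596  0.11765851]
```

View pics/scene0.png

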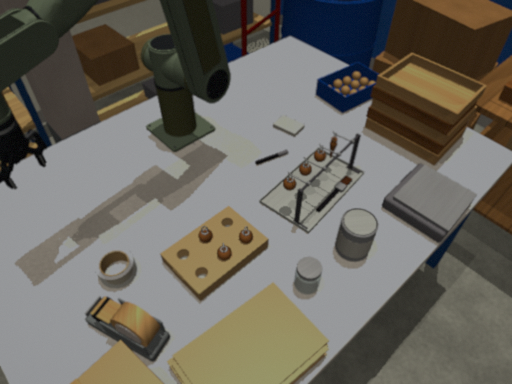

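View pics/top0.png

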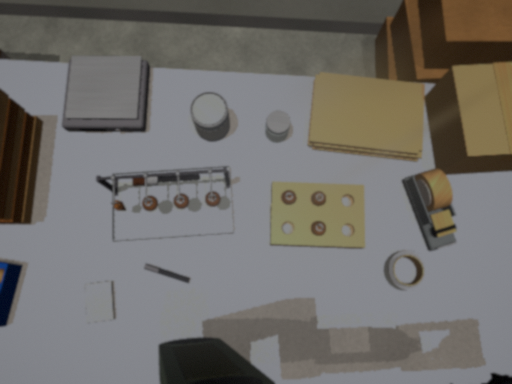

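View pics/wrist0.png

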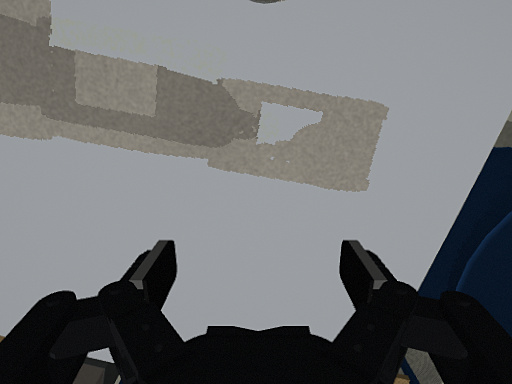

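Top view: the rack is at about (170,205), with its balls near (150,203), (182,201) and (213,199) and the icicle at (118,206). The tray is at (318,215), with its empty wells near (348,201), (288,228) and (347,229). I'll enlarge it to measure.

```bash
python3 - <<'E'
import numpy as np,cv2
a=cv2.imread('pics/top0.png');s=cv2.imread('pics/scene0.png')
cv2.imwrite('pics/tr.png',cv2.resize(a[155:250,90:250],None,fx=5,fy=5,interpolation=cv2.INTER_CUBIC))
cv2.imwrite('pics/tt.png',cv2.resize(a[170:260,260:375],None,fx=6,fy=6,interpolation=cv2.INTER_CUBIC))
cv2.imwrite('pics/sr.png',cv2.resize(s[120:235,250:375],None,fx=5,fy=5,interpolation=cv2.INTER_CUBIC))
cv2.imwrite('pics/st.png',cv2.resize(s[195:300,150:280],None,fx=5,fy=5,interpolation=cv2.INTER_CUBIC))
E
```

```text
(no output)
```

View pics/tr.png

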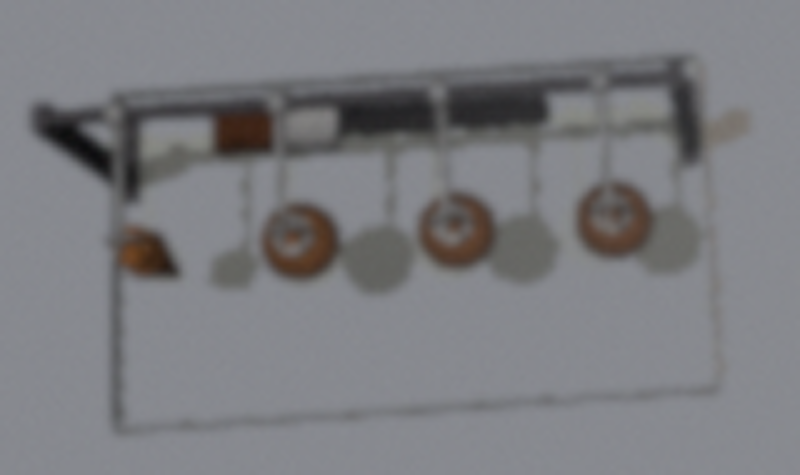

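View pics/tt.png

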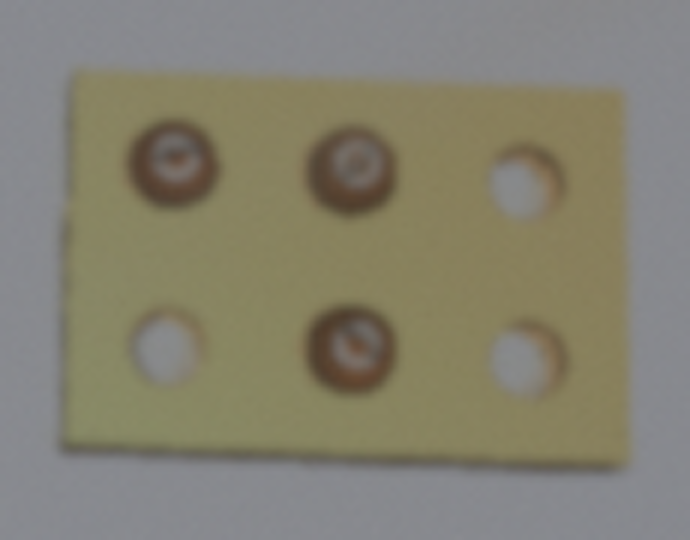

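View pics/sr.png

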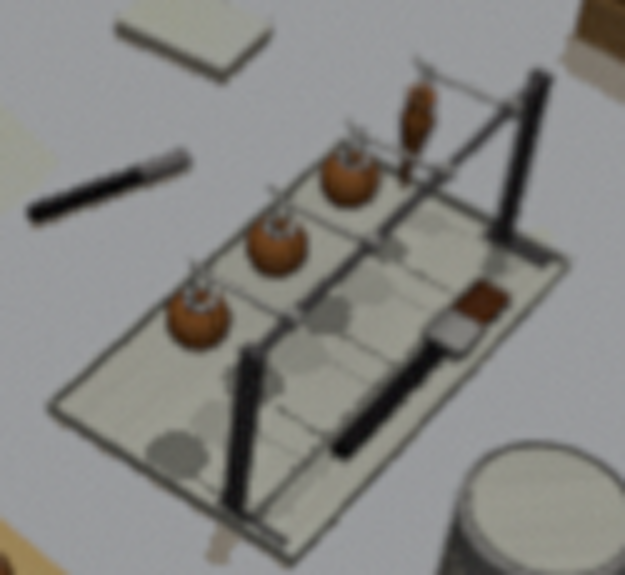

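View pics/st.png

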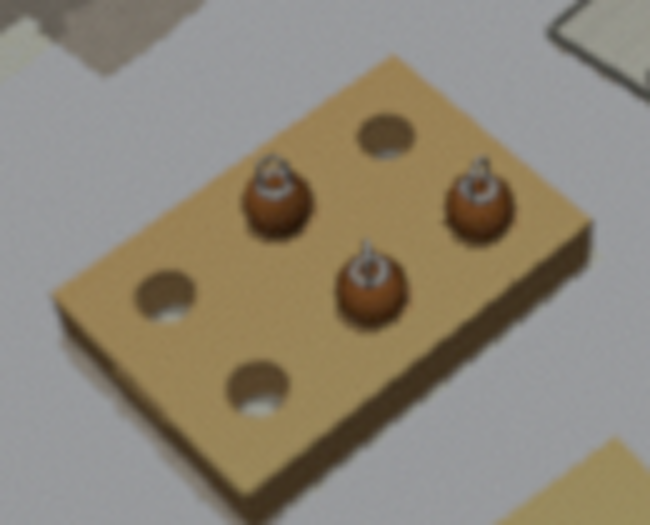

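Balls hang on hooks 0-2 and the icicle on hook 3. The empty wells are near-left (2), near-right (0) and far-right (3). Next I'll triangulate by colour blobs.

```bash
cat >> h.py <<'E'
def ray(c,px):
    p=cv2.undistortPoints(np.array([[px]],float),np.array(c['intrinsics']),np.array(c['dist']))[0,0]
    d=R.from_quat(c['attitude']).as_matrix()@np.array([p[0],p[1],1]); return np.array(c['origin'],float),d/np.linalg.norm(d)
def onz(c,px,z):
    o,d=ray(c,px); return o+d*(z-o[2])/d[2]
def tri(c1,p1,c2,p2):
    o1,d1=ray(c1,p1);o2,d2=ray(c2,p2)
    A=np.array([d1,-d2]).T; s=np.linalg.lstsq(A,o2-o1,rcond=None)[0]
    a=o1+d1*s[0];b=o2+d2*s[1]; return (a+b)/2,np.linalg.norm(a-b)
def proj(c,P):
    M=R.from_quat(c['attitude']).as_matrix().T; q=M@(np.array(P,float)-c['origin'])
    return cv2.projectPoints(q.reshape(1,1,3),np.zeros(3),np.zeros(3),np.array(c['intrinsics']),np.array(c['dist']))[0].ravel()
def brown(c,roi,amin=30,smin=100):
    h=cv2.cvtColor(c['pixels'],cv2.COLOR_RGB2HSV); x0,y0,x1,y1=roi
    m=((h[...,0]<18)&(h[...,1]>smin)).astype(np.uint8); k=np.zeros_like(m);k[y0:y1,x0:x1]=m[y0:y1,x0:x1]
    cs,_=cv2.findContours(k,cv2.RETR_EXTERNAL,cv2.CHAIN_APPROX_NONE); out=[]
    for q in cs:
        if cv2.contourArea(q)>=amin:
            (x,y),r=cv2.minEnclosingCircle(q); out.append((round(x,1),round(y,1),round(r,1),cv2.contourArea(q)))
    return out
E
python3 - <<'E'
from h import *
t=np.load('top0.npy',allow_pickle=True).item();s=np.load('scene0.npy',allow_pickle=True).item()
tb=brown(t,(90,160,260,260)); print(tb)
for b in tb: print(onz(t,b[:2],103).round(1))
tb=brown(t,(260,170,375,260),smin=120); print(tb)
for b in tb: print(onz(t,b[:2],50.5).round(1))
sb=brown(s,(250,120,375,235)); print(sb)
for b in sb: print(onz(s,b[:2],103).round(1))
sb=brown(s,(150,195,280,300),smin=150); print(sb)
for b in sb: print(onz(s,b[:2],50.5).round(1))
# tray mask
h=cv2.cvtColor(t['pixels'],cv2.COLOR_RGB2HSV)
m=((h[...,0]>15)&(h[...,0]<40)&(h[...,1]>60)).astype(np.uint8);m[:, :262]=0;m[:,376:]=0;m[:170]=0;m[260:]=0
cs,_=cv2.findContours(m,cv2.RETR_EXTERNAL,cv2.CHAIN_APPROX_NONE);q=max(cs,key=cv2.contourArea)
r=cv2.minAreaRect(q);print(r)
C=[onz(t,p,40)[:2] for p in cv2.boxPoints(r)];C=np.array(C);print(C.round(1),C.mean(0))
print([np.linalg.norm(C[i]-C[i-1]).round(1) for i in range(4)])
E
```

```text
[(118.5, 206.5, 4.7, 33.5), (149.7, 203.4, 6.3, 36.0), (138.5, 181.5, 5.1, 48.5)]
[505.5 260.6 103. ]
[518.1 182.4 103. ]
[573.4 217.4 103. ]
[]
[(289.1, 183.1, 5.9, 64.0), (345.5, 180.0, 4.6, 35.0), (304.8, 168.4, 5.9, 60.5), (319.6, 155.1, 5.5, 57.5), (333.5, 143.5, 5.7, 35.5), (370.5, 125.5, 6.5, 66.5)]
[539.4  23.  103. ]
[644.1 157.5 103. ]
[528.3 103.1 103. ]
[518.8 182.3 103. ]
[512.1 258.5 103. ]
[536.5 428.1 103. ]
[(223.9, 252.5, 6.9, 71.5), (245.5, 236.2, 6.3, 65.5), (205.0, 235.3, 6.4, 68.5)]
[ 569.3 -254.4   50.5]
[ 568.  -175.2   50.5]
[ 489.4 -256.9   50.5]
((317.4424133300781, 214.67042541503906), (93.22046661376953, 62.307796478271484), 1.9749338626861572)
[[ 438.9 -129.7]
 [ 607.7 -127. ]
 [ 613.7 -380.3]
 [ 444.8 -375.3]] [ 526.27131721 -253.08503476]
[np.float64(245.7), np.float64(168.8), np.float64(253.3), np.float64(169.0)]
```

```bash
python3 - <<'E'
from h import *
t=np.load('top0.npy',allow_pickle=True).item();s=np.load('scene0.npy',allow_pickle=True).item()
def up(c,roi,rel,f=6):
    # upscale, redness mask, fit circle
    x0,y0,x1,y1=roi; im=c['pixels'][y0:y1,x0:x1].astype(np.float32)
    im=cv2.resize(im,None,fx=f,fy=f,interpolation=cv2.INTER_CUBIC)
    rel_=im[...,0]/(im[...,2]+1)
    m=(rel_>rel).astype(np.uint8)
    cs,_=cv2.findContours(m,cv2.RETR_EXTERNAL,cv2.CHAIN_APPROX_NONE);out=[]
    for q in cs:
        if cv2.contourArea(q)>900:
            (x,y),r=cv2.minEnclosingCircle(q);out.append(((x+.5)/f-.5+x0,(y+.5)/f-.5+y0,r/f))
    return sorted(out)
print('top rack')
T=up(t,(140,185,250,225),1.25)
for b in T: print(np.round(b,2),onz(t,b[:2],103).round(1))
print('scene rack')
S=up(s,(270,130,335,200),1.35)
for b in S: print(np.round(b,2),onz(s,b[:2],103).round(1))
for b,c in zip(T,S[::-1]): print('tri',[np.round(x,1) for x in tri(t,b[:2],s,c[:2])])
print('top tray')
T=up(t,(260,170,375,260),2.0)
for b in T: print(np.round(b,2),onz(t,b[:2],50.5).round(1))
S=up(s,(190,220,262,270),2.6)
for b in S: print(np.round(b,2),onz(s,b[:2],50.5).round(1))
# empty wells rough, z=40
for X,Y in [(526,180),(168,346),(528,358)]: print('well',onz(t,((X+.5)/6-.5+260,(Y+.5)/6-.5+170),40).round(1))
for X,Y in [(386,136),(165,297),(258,387)]: print('well s',onz(s,((X+.5)/5-.5+150,(Y+.5)/5-.5+195),40).round(1))
# tray corners scene
for X,Y in [(392,56),(592,222),(52,296),(246,497)]: print('cor s',onz(s,((X+.5)/5-.5+150,(Y+.5)/5-.5+195),40).round(1))
for X,Y in [(75,70),(622,91),(627,460),(64,446)]: print('cor t',onz(t,((X+.5)/6-.5+260,(Y+.5)/6-.5+170),40).round(1))
E
```

```text
top rack
[149.64 203.14   7.25] [518.8 182.7 103. ]
[180.88 200.98   7.18] [529.1 103.9 103. ]
[212.43 198.57   7.02] [540.   24.3 103. ]
scene rack
[288.89 183.03   6.53] [538.8  22.7 103. ]
[304.69 168.56   6.28] [528.5 102.3 103. ]
[319.53 154.91   6.12] [518.  182.8 103. ]
[333.08 143.33   6.88] [510.6 258.2 103. ]
tri [array([528. , 190.7, 146.3]), np.float64(48.1)]
tri [array([537.4, 114.5, 151.7]), np.float64(49.8)]
tri [array([547.5,  38.2, 153.3]), np.float64(50.2)]
top tray
[205.05 235.28   6.47] [ 489.4 -256.7   50.5]
[223.86 252.55   6.9 ] [ 569.3 -254.6   50.5]
[245.28 236.25   6.54] [ 567.7 -175.8   50.5]
well [ 570.9 -332.3   40. ]
well [ 486.5 -174.7   40. ]
well [ 490.5 -334.2   40. ]
well s [ 486.9 -176.2   40. ]
well s [ 491.4 -337.    40. ]
well s [ 570.6 -334.    40. ]
cor s [ 442.4 -134.5   40. ]
cor s [ 612.  -130.1   40. ]
cor s [ 449.3 -382.6   40. ]
cor s [ 617.8 -378.    40. ]
cor t [ 609.6 -127.4   40. ]
cor t [ 614.5 -375.3   40. ]
cor t [ 448.  -378.3   40. ]
cor t [ 439.7 -130.9   40. ]
```

```bash
cat >> h.py <<'E'
def goal(P,jaw):
    """slide (m, tool axes) and dr to bring TCP to P with tool down and jaw axis along yaw 'jaw' (rad, nearest of both)"""
    s=bot.read_state(); Rm=R.from_quat(s['orientation']); M=Rm.as_matrix()
    best=None
    for j in (jaw,jaw+np.pi):
        z=np.array([np.cos(j),np.sin(j),0]); x=np.array([0,0,-1.]); G=np.array([x,np.cross(z,x),z]).T
        dr=(R.from_matrix(M.T@G)).as_rotvec()
        if best is None or np.linalg.norm(dr)<np.linalg.norm(best): best=dr
    print('slide',(M.T@(np.array(P,float)-s['ee_pos'])/1000).round(4).tolist(),'dr',best.round(3).tolist())
def st():
    s=bot.read_state(); M=R.from_quat(s['orientation']).as_matrix()
    print('t',round(s['t'],2),'tcp',s['ee_pos'].round(1),'q',s['qpos'].round(2),'F',s['contact_force'].round(1),'w',round(s['grip_width'],3))
    print('x',M[:,0].round(3),'y',M[:,1].round(3),'z',M[:,2].round(3))
E
python3 - <<'E'
from h import *
st()
c=np.load('wrist0.npy',allow_pickle=True).item()
M=R.from_quat(bot.read_state()['orientation']).as_matrix();print('cam in tool',M.T@(c['origin']-bot.read_state()['ee_pos']),'\n',(M.T@R.from_quat(c['attitude']).as_matrix()).round(3))
goal([430,-250,360],np.pi/2+.131)
goal([500,-250,360],np.pi/2+.131)
E
```

```text
t 0.15 tcp [ 160.4 -551.6  244.3] q [-1.44  0.21  1.54  0.    1.39 -0.15] F [-0.2 -0.5 -0.1] w 1.001
x [-0.     0.002 -1.   ] y [0.96  0.279 0.   ] z [ 0.279 -0.96  -0.002]
cam in tool [-127.91259275   74.39903554    0.30209162] 
 [[-0.    -0.293  0.956]
 [ 0.    -0.956 -0.293]
 [ 1.     0.     0.   ]]
slide [-0.1152, 0.3431, -0.2146] dr [0.152, -0.002, -0.0]
slide [-0.1152, 0.4103, -0.1951] dr [0.152, -0.002, -0.0]
```

```bash
python3 -c "
from h import *
goal([500,-250,330],np.pi/2+.131)"
python3 -m handwheel '{"slide":[[-0.011,0.051,-0.024],[-0.022,0.102,-0.049],[-0.033,0.153,-0.073],[-0.044,0.205,-0.098],[-0.055,0.256,-0.122]],"dr":[[0.03,0,0],[0.06,0,0],[0.09,0,0],[0.12,0,0],[0.15,0,0]]}' 0.3
python3 -c "
from h import *
st();goal([500,-250,330],np.pi/2+.131)"
```

```text
slide [-0.0852, 0.4103, -0.195] dr [0.152, -0.002, -0.0]
t: 0.78
ee_pos: [373.2, -361.5, 299.7]
orientation: [0.467, 0.532, -0.466, 0.531]
contact_force: [0.7, 0.1, -0.1]
grip_width: 0.651
t 0.78 tcp [ 373.2 -361.5  299.7] q [-0.94  0.05  1.6   0.    1.49  0.5 ] F [ 0.7  0.1 -0.1] w 0.651
x [-0.     0.002 -1.   ] y [ 0.991  0.131 -0.   ] z [ 0.131 -0.991 -0.002]
slide [-0.0301, 0.1403, -0.094] dr [0.001, -0.002, 0.0]
```

```bash

python3 -m handwheel '{"slide":[[-0.010,0.047,-0.031],[-0.020,0.094,-0.063],[-0.030,0.140,-0.094],[-0.030,0.140,-0.094],[-0.030,0.140,-0.094]],"dr":[[0,0,0],[0,0,0],[0,0,0],[0,0,0],[0,0,0]]}' 
python3 -c "
from h import *
st();c=cap('wrist','w1');np.save('w1.npy',c,allow_pickle=True)
t=np.load('top0.npy',allow_pickle=True).item()
for P in [(491,-335.6,50.5),(571,-333.3,50.5),(487,-176,50.5)]: print(proj(c,P).round(1))"
```

```text
t: 1.4
ee_pos: [499.3, -249.9, 329.3]
orientation: [0.466, 0.533, -0.466, 0.531]
contact_force: [-0.4, -0.0, 0.2]
grip_width: 0.652
t 1.4 tcp [ 499.3 -249.9  329.3] q [-0.62  0.12  1.47  0.    1.56  0.82] F [-0.4 -0.   0.2] w 0.652
x [-0.002  0.002 -1.   ] y [ 0.991  0.132 -0.001] z [ 0.132 -0.991 -0.002]
[314.3 171.4]
[323.5 116. ]
[206.7 159.9]
```

View pics/w1.png

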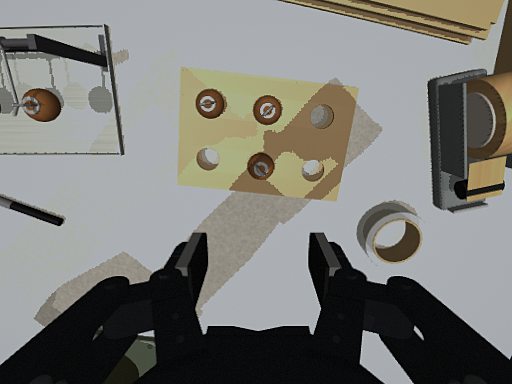

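```bash
python3 -c "
from h import *
c=np.load('w1.npy',allow_pickle=True).item()
im=c['pixels'][55:215,160:400][:,:,::-1]
cv2.imwrite('pics/w1t.png',cv2.resize(im,None,fx=3.3,fy=3.3,interpolation=cv2.INTER_CUBIC))
im=c['pixels'][210:330,140:380][:,:,::-1]
im=cv2.resize(im,None,fx=3,fy=3,interpolation=cv2.INTER_CUBIC)
cv2.imwrite('pics/w1g.png',cv2.convertScaleAbs(im,alpha=2.5))
# where TCP and nominal points project
s=bot.read_state();M=R.from_quat(s['orientation']).as_matrix()
for d in (-5,0,14):
  for z in (-27.7,27.7): print(d,z,proj(c,s['ee_pos']+M@np.array([d,0,z])).round(1))
"
```

```text
-5 -27.7 [202.1 262.7]
-5 27.7 [313.3 262.9]
0 -27.7 [203.9 257.6]
0 27.7 [311.5 257.7]
14 -27.7 [208.5 244.7]
14 27.7 [307.  244.8]
```

View pics/w1t.png

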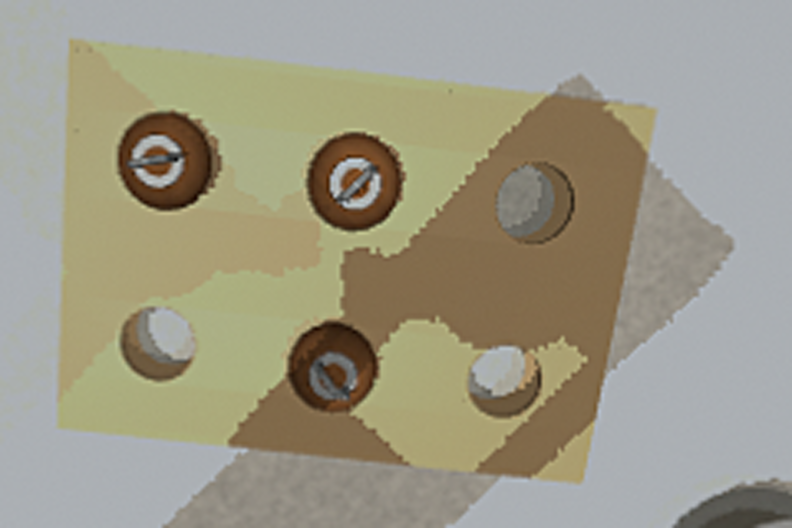

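View pics/w1g.png

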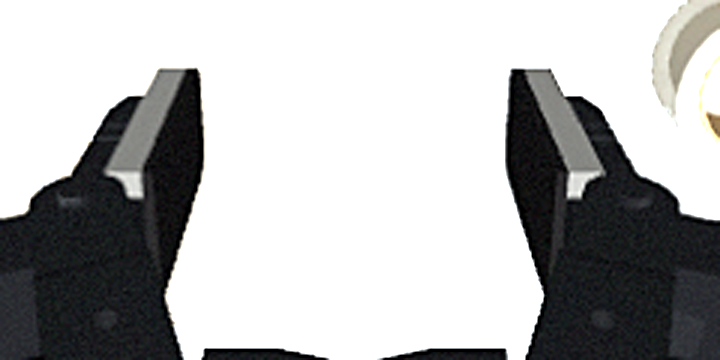

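```bash
python3 -c "
from h import *
c=np.load('w1.npy',allow_pickle=True).item()
s=bot.read_state();M=R.from_quat(s['orientation']).as_matrix()
for d in (4,8,12,16,20):
  for z in (-27.7,27.7): print(d,z,[proj(c,s['ee_pos']+M@np.array([d,y,z])).round(1) for y in (-11,11)])
k=3.3
def px(X,Y): return ((X+.5)/k-.5+160,(Y+.5)/k-.5+55)
for n,p in dict(w2=(158,343),w3=(535,203),w0=(505,381)).items(): print(n,onz(c,px(*p),40).round(1))
for n,p in dict(b5=(166,160),b4=(355,181),b1=(333,366)).items(): print(n,onz(c,px(*p),50.5).round(1))
for n,p in dict(fl=(70,38),fr=(656,107),nr=(582,483),nl=(58,428)).items(): print(n,onz(c,px(*p),40).round(1))
print('hook0',onz(c,(42.2,104.3),103).round(1))
"
```

```text
4 -27.7 [array([206.4, 271.7]), array([204.2, 234.7])]
4 27.7 [array([308.9, 271.8]), array([311.3, 234.8])]
8 -27.7 [array([207.7, 267.7]), array([205.5, 231.4])]
8 27.7 [array([307.7, 267.8]), array([310. , 231.5])]
12 -27.7 [array([208.9, 263.8]), array([206.8, 228.2])]
12 27.7 [array([306.5, 263.9]), array([308.7, 228.4])]
16 -27.7 [array([210. , 260.1]), array([208.1, 225.2])]
16 27.7 [array([305.3, 260.2]), array([307.4, 225.4])]
20 -27.7 [array([211.1, 256.5]), array([209.2, 222.4])]
20 27.7 [array([304.3, 256.6]), array([306.2, 222.5])]
w2 [ 487.  -175.4   40. ]
w3 [ 570.4 -333.3   40. ]
w0 [ 490.5 -335.2   40. ]
b5 [ 567.1 -174.    50.5]
b4 [ 569.1 -253.9   50.5]
b1 [ 489.1 -255.4   50.5]
fl [ 610.5 -128.3   40. ]
fr [ 616.3 -376.6   40. ]
nr [ 446.5 -381.    40. ]
nl [ 440.7 -132.1   40. ]
hook0 [540.8  22.2 103. ]
```

```bash

python3 -c "
from h import *
goal([525,21,240],np.pi/2+.131)"
```

```text
slide [0.0898, 0.0615, -0.2655] dr [-0.0, -0.003, 0.001]
```

```bash

python3 -m handwheel '{"slide":[[0.017,0.012,-0.053],[0.035,0.024,-0.106],[0.053,0.036,-0.159],[0.071,0.049,-0.212],[0.089,0.0615,-0.2655]],"dr":[[0,0,0],[0,0,0],[0,0,0],[0,0,0],[0,-0.003,0.001]]}' 
python3 -m handwheel '{"slide":[[0,0,0],[0,0,0]],"dr":[[0,0,0],[0,0,0]]}' 
python3 -c "
from h import *
st();c=cap('wrist','w2');np.save('w2.npy',c,allow_pickle=True)
for P in [(539.6,23.1,103),(528.8,103,103)]: print(proj(c,P).round(1))"
```

```text
t: 2.08
ee_pos: [524.5, 20.8, 240.0]
orientation: [0.467, 0.531, -0.467, 0.531]
contact_force: [1.2, -0.1, 0.3]
grip_width: 0.651
t: 2.33
ee_pos: [524.1, 19.5, 239.8]
orientation: [0.467, 0.53, -0.468, 0.531]
contact_force: [-0.6, -0.8, -0.7]
grip_width: 0.654
t 2.33 tcp [524.1  19.5 239.8] q [-0.13  0.1   1.67 -0.    1.37  1.32] F [-0.6 -0.8 -0.7] w 0.654
x [-0.001 -0.002 -1.   ] y [ 0.992  0.126 -0.001] z [ 0.126 -0.992  0.001]
[255.3 168.9]
[171.7 169.6]
```

View pics/w2.png

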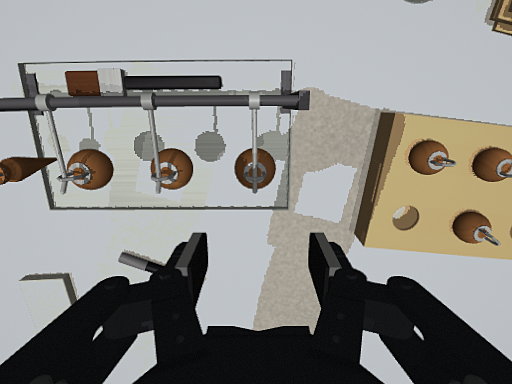

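The ball on hook0 appears at (255,169), matching the prediction of (255.3,168.9). Hook1's at (171.5,168.5) also agrees, to about 1 px. Moving to grasp.

```bash

python3 -c "
from h import *
goal([539.6,23.1,180],np.pi/2+.131);goal([539.6,23.1,107.5],np.pi/2+.131)"
```

```text
slide [0.0603, 0.0155, -0.0022] dr [-0.006, 0.001, 0.0]
slide [0.1328, 0.0155, -0.0023] dr [-0.006, 0.001, 0.0]
```

```bash

python3 -m handwheel '{"slide":[[0.03,0.0155,-0.002],[0.06,0.0155,-0.002],[0.08,0.0155,-0.002],[0.1,0.0155,-0.002],[0.1,0.0155,-0.002]],"dr":[[-0.006,0.001,0],[-0.006,0.001,0],[-0.006,0.001,0],[-0.006,0.001,0],[-0.006,0.001,0]]}' 
python3 -c "
from h import *
st();c=cap('wrist','w3')
goal([539.6,23.1,107.5],np.pi/2+.131)"
```

```text
t: 3.0
ee_pos: [538.6, 20.9, 139.1]
orientation: [0.466, 0.532, -0.468, 0.53]
contact_force: [-0.3, -0.3, -0.0]
grip_width: 0.651
t 3.0 tcp [538.6  20.9 139.1] q [-0.12  0.25  1.73 -0.    1.17  1.32] F [-0.3 -0.3 -0. ] w 0.651
x [-0.004 -0.    -1.   ] y [ 0.992  0.128 -0.004] z [ 0.128 -0.992  0.   ]
slide [0.0328, 0.0003, -0.002] dr [-0.003, 0.001, 0.001]
```

View pics/w3.png

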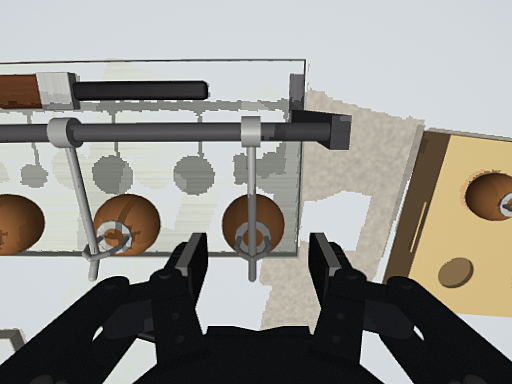

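```bash

python3 -m handwheel '{"slide":[[0.011,0.0005,-0.0025],[0.022,0.0005,-0.0025],[0.033,0.0005,-0.0025],[0.033,0.0005,-0.0025],[0.033,0.0005,-0.0025]],"dr":[[-0.003,0.001,0],[-0.003,0.001,0],[-0.003,0.001,0],[-0.003,0.001,0],[-0.003,0.001,0]]}' 
python3 -c "
from h import *
st();c=cap('wrist','w4')
goal([539.6,23.1,107.5],np.pi/2+.131)"
```

```text
t: 3.68
ee_pos: [539.8, 23.8, 107.3]
orientation: [0.466, 0.532, -0.466, 0.531]
contact_force: [-0.1, -0.0, -0.4]
grip_width: 0.65
t 3.67 tcp [539.8  23.8 107.3] q [-0.12  0.29  1.75  0.    1.1   1.32] F [-0.1 -0.  -0.4] w 0.65
x [-0.001  0.    -1.   ] y [ 0.991  0.131 -0.001] z [ 0.131 -0.991 -0.   ]
slide [0.0001, -0.0005, 0.0005] dr [0.001, -0.0, 0.0]
```

View pics/w4.png

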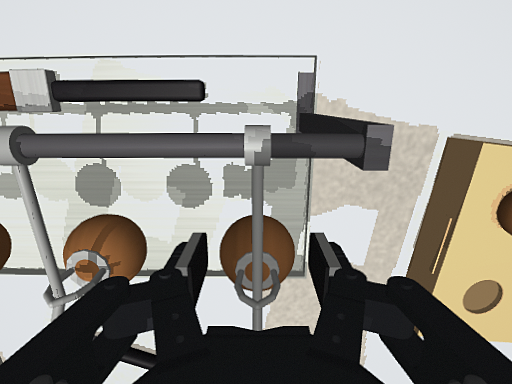

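The ball sits centred between the pads at about (257,253). Closing.

```bash

python3 -m handwheel '{"slide":[[0,0,0],[0,0,0],[0,0,0],[0,0,0]],"dr":[[0,0,0],[0,0,0],[0,0,0],[0,0,0]]}' -1
python3 -c "
from h import *
st();c=cap('wrist','w5');print(bot.read_state()['ft_torque'])"
```

```text
t: 4.22
ee_pos: [540.6, 23.7, 108.2]
orientation: [0.466, 0.532, -0.466, 0.532]
contact_force: [0.6, -0.4, 3.0]
grip_width: 0.432
t 4.22 tcp [540.6  23.7 108.2] q [-0.12  0.29  1.75  0.    1.1   1.32] F [ 0.6 -0.4  3. ] w 0.432
x [ 0.001  0.    -1.   ] y [0.991 0.131 0.001] z [ 0.131 -0.991 -0.   ]
[ 0.10441766 -0.06061916  0.0086159 ]
```

View pics/w5.png

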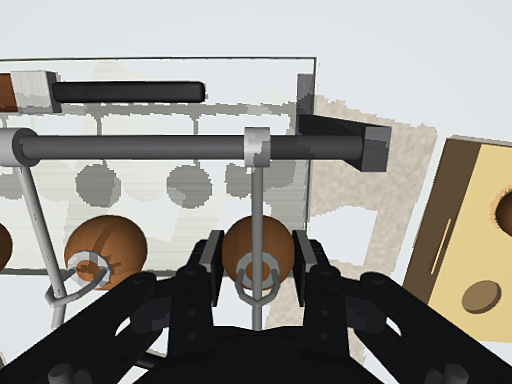

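```bash
python3 -c "
import cv2
im=cv2.imread('pics/w5.png')[200:345,170:345]
cv2.imwrite('pics/w5z.png',cv2.convertScaleAbs(cv2.resize(im,None,fx=4,fy=4,interpolation=cv2.INTER_CUBIC),alpha=2))
from h import *
c=bot.read_camera('wrist');s=bot.read_state();M=R.from_quat(s['orientation']).as_matrix()
for d in (4,8,12,16):
  for z in (20,): print(d,z,[(4*(proj(c,s['ee_pos']+M@np.array([d,y,z]))-[170,200])).round(0) for y in (-11,11)])
"
```

```text
4 20 [array([496., 285.]), array([503., 136.])]
8 20 [array([492., 268.]), array([499., 123.])]
12 20 [array([489., 253.]), array([495., 110.])]
16 20 [array([486., 238.]), array([491.,  98.])]
```

View pics/w5z.png

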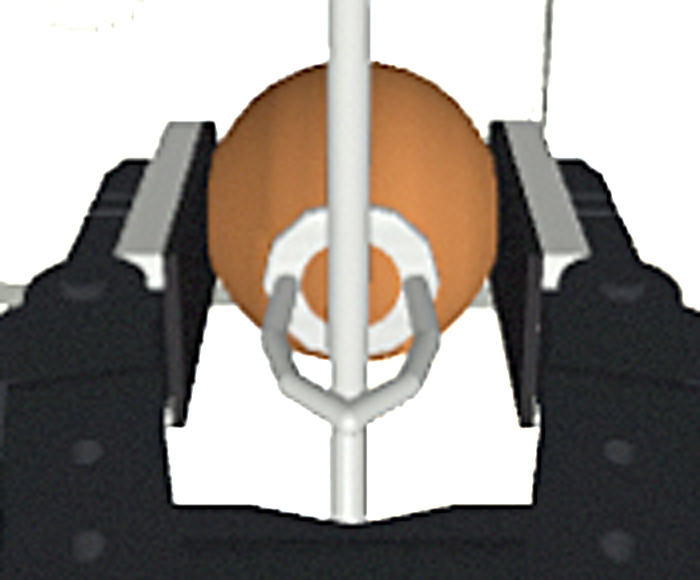

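The fingertips end only about 3 mm past the ball's equator. I'll reopen, go 4 mm lower and regrip for a safer hold; the tray clearance is still about 4 mm.

```bash

python3 -m handwheel '{"slide":[[0,0,0],[0,0,0],[0.002,-0.0005,0.0005],[0.004,-0.001,0.0005],[0.004,-0.001,0.0005]],"dr":[[0,0,0],[0,0,0],[0,0,0],[0,0,0],[0,0,0]]}' 0.3
python3 -m handwheel '{"slide":[[0,0,0],[0,0,0],[0,0,0],[0,0,0]],"dr":[[0,0,0],[0,0,0],[0,0,0],[0,0,0]]}' -1
python3 -c "
from h import *
st();c=cap('wrist','w6');
im=cv2.imread('pics/w6.png')[200:345,170:345]
cv2.imwrite('pics/w6z.png',cv2.convertScaleAbs(cv2.resize(im,None,fx=4,fy=4,interpolation=cv2.INTER_CUBIC),alpha=2))"
```

```text
t: 4.95
ee_pos: [539.3, 23.1, 103.7]
orientation: [0.466, 0.532, -0.466, 0.532]
contact_force: [0.2, -0.2, -0.1]
grip_width: 0.652
t: 5.45
ee_pos: [539.5, 23.1, 103.9]
orientation: [0.466, 0.532, -0.466, 0.532]
contact_force: [0.9, -0.7, 1.2]
grip_width: 0.436
t 5.45 tcp [539.5  23.1 103.9] q [-0.12  0.29  1.75  0.    1.1   1.32] F [ 0.9 -0.7  1.2] w 0.436
x [ 0.  0. -1.] y [0.991 0.131 0.   ] z [ 0.131 -0.991 -0.   ]
```

View pics/w6z.png

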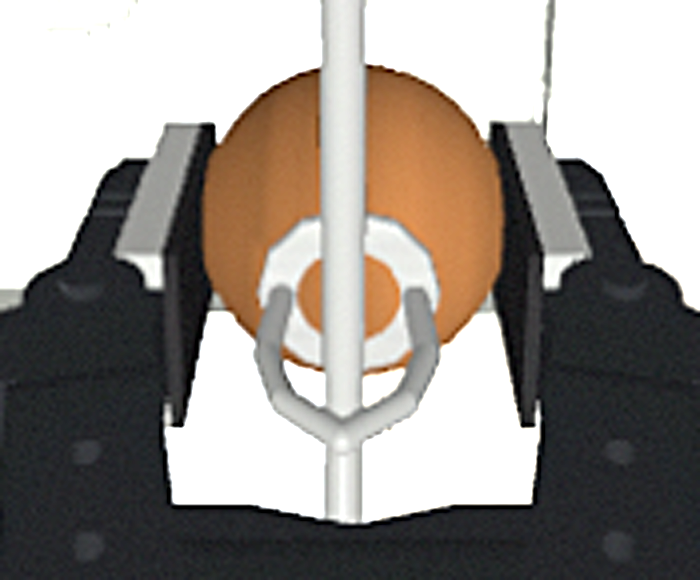

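```bash

python3 -m handwheel '{"slide":[[-0.0055,0,0],[-0.011,0,0],[-0.011,0,0],[-0.011,0,0]],"dr":[[0,0,0],[0,0,0],[0,0,0],[0,0,0]]}'
python3 -c "
from h import *
st();c=cap('wrist','w7');"
```

```text
t: 6.0
ee_pos: [539.4, 23.1, 114.9]
orientation: [0.466, 0.532, -0.466, 0.532]
contact_force: [-0.7, -0.4, -0.7]
grip_width: 0.435
t 6.0 tcp [539.4  23.1 114.9] q [-0.12  0.28  1.75  0.    1.12  1.32] F [-0.7 -0.4 -0.7] w 0.435
x [ 0.  0. -1.] y [0.991 0.131 0.   ] z [ 0.131 -0.991 -0.   ]
```

View pics/w7.png

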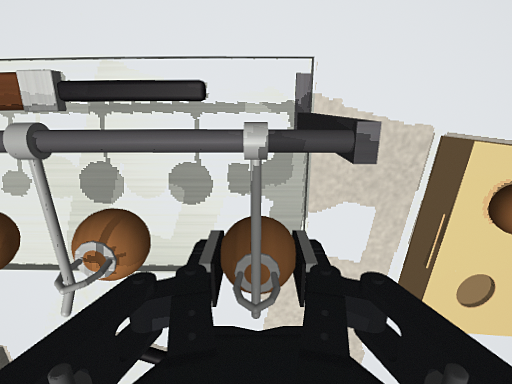

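Lifted 11.0 mm with no contact force, and the ball moved up with the gripper, with its loop clear of the wire. Now drawing it to the rack's -x.

```bash

python3 -m handwheel '{"slide":[[0,-0.010,0],[0,-0.020,0],[0,-0.032,0],[0,-0.045,0],[0,-0.060,0]],"dr":[[0,0,0],[0,0,0],[0,0,0],[0,0,0],[0,0,0]]}'
python3 -c "
from h import *
st();c=cap('wrist','w8');goal([487,-175.7,130],np.pi/2+.131)"
```

```text
t: 6.68
ee_pos: [478.8, 15.1, 114.8]
orientation: [0.466, 0.532, -0.466, 0.532]
contact_force: [0.4, -0.7, 0.2]
grip_width: 0.441
t 6.67 tcp [478.8  15.1 114.8] q [-0.15  0.16  1.89  0.    1.09  1.29] F [ 0.4 -0.7  0.2] w 0.441
x [ 0.  0. -1.] y [0.991 0.131 0.   ] z [ 0.131 -0.991 -0.   ]
slide [-0.0159, -0.0147, 0.1906] dr [0.001, -0.001, 0.003]
```

View pics/w8.png

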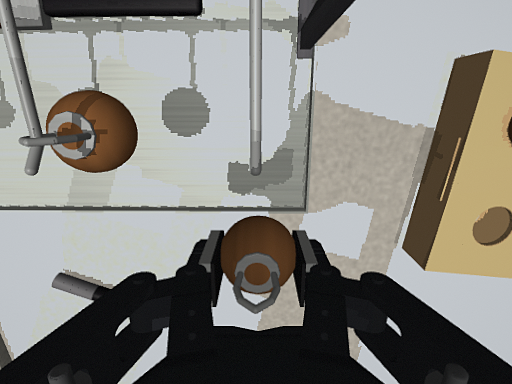

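```bash

python3 -m handwheel '{"slide":[[-0.016,-0.004,0.04],[-0.016,-0.008,0.09],[-0.016,-0.0125,0.145],[-0.016,-0.0147,0.1906],[-0.016,-0.0147,0.1906]],"dr":[[0,0,0],[0,0,0],[0,0,0],[0,0,0],[0,0,0]]}'
python3 -c "
from h import *
st();c=cap('wrist','w9');goal([487,-175.7,51.4],np.pi/2+.131)"
```

```text
t: 7.35
ee_pos: [487.4, -178.9, 130.7]
orientation: [0.467, 0.531, -0.468, 0.531]
contact_force: [0.3, 0.0, -0.3]
grip_width: 0.434
t 7.35 tcp [ 487.4 -178.9  130.7] q [-0.52  0.22  1.79 -0.    1.14  0.93] F [ 0.3  0.  -0.3] w 0.434
x [-0.002 -0.001 -1.   ] y [ 0.992  0.127 -0.002] z [ 0.127 -0.992  0.001]
slide [0.0788, 0.0006, -0.0011] dr [-0.002, -0.001, 0.003]
```

View pics/w9.png

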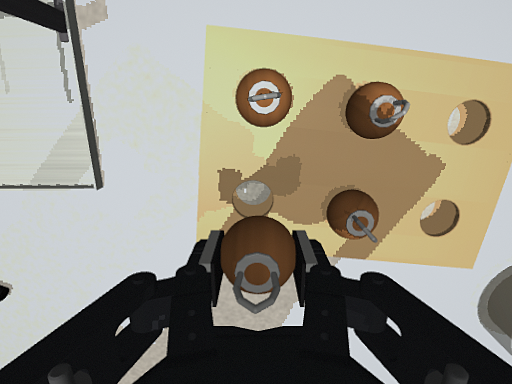

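```bash

python3 -c "
from h import *
st();c=cap('wrist','w9b');
for p in [(253,198.5),(439.5,218),(469,122.5)]: print(onz(c,p,40).round(1))
im=cv2.imread('pics/w9b.png')[170:300,190:330]
cv2.imwrite('pics/w9z.png',cv2.resize(im,None,fx=5,fy=5,interpolation=cv2.INTER_CUBIC))
goal([487,-175.7,51.4],np.pi/2+.131)"
```

```text
t 7.4 tcp [ 486.8 -176.9  130.2] q [-0.52  0.22  1.79 -0.    1.14  0.93] F [-0.2  0.  -0.1] w 0.436
x [-0.003  0.001 -1.   ] y [ 0.992  0.128 -0.003] z [ 0.128 -0.992 -0.001]
[ 487.6 -173.3   40. ]
[ 490.6 -331.9   40. ]
[ 569.8 -329.9   40. ]
slide [0.0785, 0.0008, 0.0003] dr [-0.001, -0.002, 0.004]
```

View pics/w9z.png

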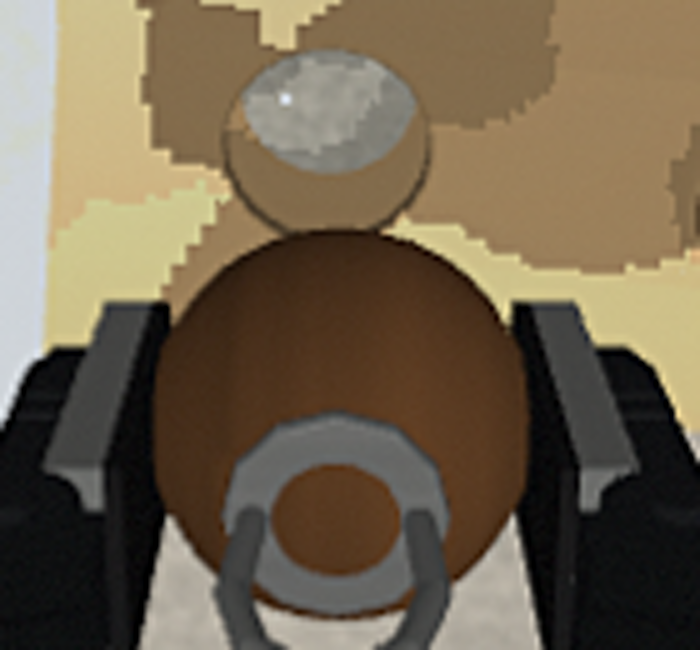

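```bash

python3 -m handwheel '{"slide":[[0.02,0.001,-0.001],[0.04,0.001,-0.001],[0.055,0.001,-0.001],[0.055,0.001,-0.001],[0.055,0.001,-0.001]],"dr":[[0,-0.002,0.004],[0,-0.002,0.004],[0,-0.002,0.004],[0,-0.002,0.004],[0,-0.002,0.004]]}'
python3 -c "
from h import *
st();c=cap('wrist','w10');
im=cv2.imread('pics/w10.png')[170:300,190:330]
cv2.imwrite('pics/w10z.png',cv2.resize(im,None,fx=5,fy=5,interpolation=cv2.INTER_CUBIC))
goal([487.2,-175.3,51.4],np.pi/2+.131)"
```

```text
t: 8.07
ee_pos: [487.7, -174.3, 75.5]
orientation: [0.466, 0.531, -0.466, 0.532]
contact_force: [-1.0, 0.2, 0.2]
grip_width: 0.434
t 8.07 tcp [ 487.7 -174.3   75.5] q [-0.51  0.3   1.82  0.    1.02  0.93] F [-1.   0.2  0.2] w 0.434
x [ 0.001 -0.001 -1.   ] y [0.991 0.131 0.001] z [ 0.131 -0.991  0.001]
slide [0.0244, -0.0009, 0.0006] dr [-0.0, 0.001, -0.002]
```

View pics/w10z.png

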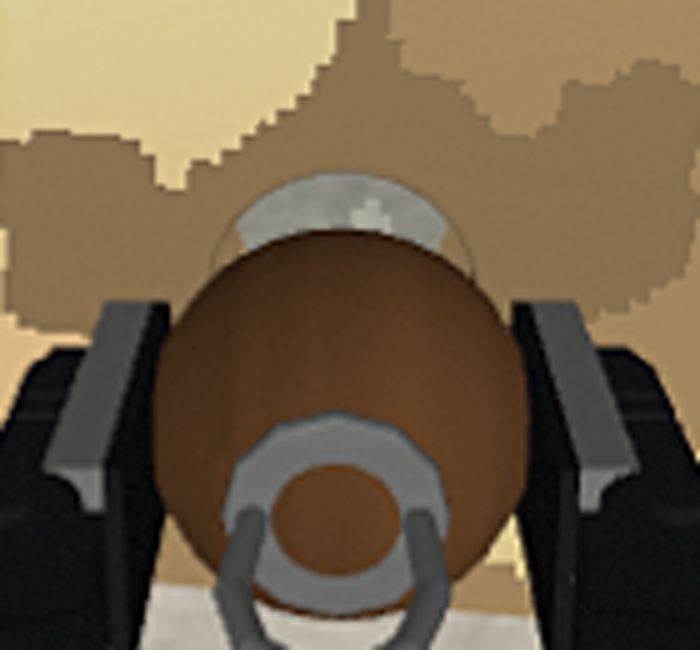

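```bash

python3 -m handwheel '{"slide":[[0.008,-0.001,0.0003],[0.016,-0.001,0.0003],[0.020,-0.001,0.0003],[0.022,-0.001,0.0003],[0.022,-0.001,0.0003]],"dr":[[0,0,0],[0,0,0],[0,0,0],[0,0,0],[0,0,0]]}'
python3 -c "
from h import *
st();goal([487.2,-175.0,51.4],np.pi/2+.131)"
```

```text
t: 8.75
ee_pos: [486.9, -175.0, 53.6]
orientation: [0.466, 0.531, -0.466, 0.532]
contact_force: [0.6, -0.1, 0.3]
grip_width: 0.435
t 8.75 tcp [ 486.9 -175.    53.6] q [-0.51  0.33  1.83  0.    0.98  0.93] F [ 0.6 -0.1  0.3] w 0.435
x [ 0.002 -0.001 -1.   ] y [0.991 0.13  0.001] z [ 0.13  -0.991  0.001]
slide [0.0022, 0.0003, 0.0001] dr [-0.0, 0.001, -0.001]
```

```bash

python3 -m handwheel '{"slide":[[0.001,0,0],[0.002,0,0],[0.002,0,0]],"dr":[[0,0,0],[0,0,0],[0,0,0]]}'
python3 -c "
from h import *
st();c=cap('wrist','w11')"
```

```text
t: 9.12
ee_pos: [487.2, -175.1, 53.0]
orientation: [0.466, 0.531, -0.466, 0.532]
contact_force: [-3.0, 1.7, 8.3]
grip_width: 0.438
t 9.12 tcp [ 487.2 -175.1   53. ] q [-0.51  0.33  1.83  0.    0.97  0.93] F [-3.   1.7  8.3] w 0.438
x [ 0.002 -0.001 -1.   ] y [0.991 0.131 0.002] z [ 0.131 -0.991  0.001]
```

View pics/w11.png

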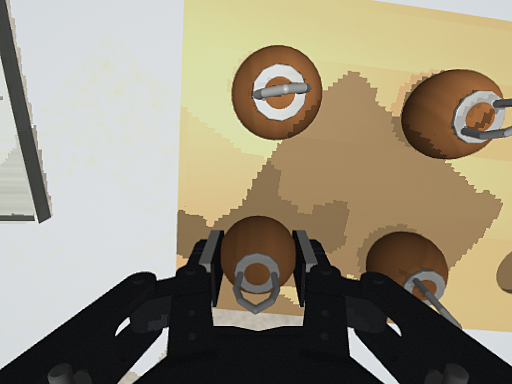

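Contact came 1.6 mm high with the lateral force toward -x/+y, so the ball is riding the rim about 1 mm off. I'll back up, shift and lower again.

```bash

python3 -m handwheel '{"slide":[[-0.001,-0.001,-0.0006],[-0.001,-0.001,-0.0006],[0.0005,-0.001,-0.0006],[0.0012,-0.001,-0.0006],[0.0012,-0.001,-0.0006]],"dr":[[0,0,0],[0,0,0],[0,0,0],[0,0,0],[0,0,0]]}'
python3 -c "
from h import *
st()"
```

```text
t: 9.8
ee_pos: [486.3, -174.7, 53.0]
orientation: [0.466, 0.531, -0.466, 0.532]
contact_force: [-2.4, 1.6, 9.8]
grip_width: 0.432
t 9.8 tcp [ 486.3 -174.7   53. ] q [-0.51  0.33  1.83 -0.    0.97  0.93] F [-2.4  1.6  9.8] w 0.432
x [ 0.002 -0.001 -1.   ] y [0.991 0.131 0.001] z [ 0.131 -0.991  0.001]
```

```bash

python3 -m handwheel '{"slide":[[-0.0015,-0.0015,-0.001],[-0.001,-0.0015,-0.001],[0.0002,-0.0015,-0.001],[0.0005,-0.0015,-0.001],[0.0005,-0.0015,-0.001]],"dr":[[0,0,0],[0,0,0],[0,0,0],[0,0,0],[0,0,0]]}'
python3 -c "
from h import *
st();print(bot.read_state()['ft_torque']);cap('wrist','w12')"
```

```text
t: 10.42
ee_pos: [484.6, -173.9, 53.0]
orientation: [0.466, 0.531, -0.466, 0.532]
contact_force: [-2.5, 0.6, 7.1]
grip_width: 0.437
t 10.43 tcp [ 484.6 -173.9   53. ] q [-0.51  0.33  1.84 -0.    0.97  0.93] F [-2.5  0.6  7.1] w 0.437
x [ 0.001 -0.001 -1.   ] y [0.991 0.131 0.001] z [ 0.131 -0.991  0.001]
[0.29325785 0.41663704 0.00085718]
```

View pics/w12.png

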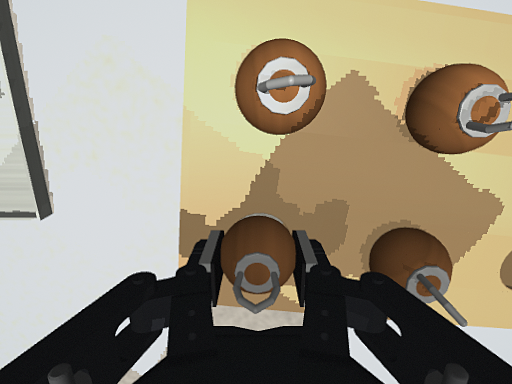

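```bash

python3 -m handwheel '{"slide":[[-0.003,0.001,0.0007],[-0.003,0.002,0.0013],[-0.003,0.002,0.0013],[-0.003,0.002,0.0013]],"dr":[[0,0,0],[0,0,0],[0,0,0],[0,0,0]]}'
python3 -c "
from h import *
st();c=cap('wrist','w13')
im=cv2.imread('pics/w13.png')[170:300,190:330]
cv2.imwrite('pics/w13z.png',cv2.resize(im,None,fx=5,fy=5,interpolation=cv2.INTER_CUBIC))
s=bot.read_state();M=R.from_quat(s['orientation']).as_matrix()
for P in [(486.8,-175)]: print([((proj(c,(P[0]+17*np.cos(a),P[1]+17*np.sin(a),40))-[190,170])*5).round(0).tolist() for a in (-.5,0,.13,.5,1)])
for a in np.arange(-5,8,2): print(a,((proj(c,s['ee_pos']+M@[a,20,0])-[190,170])*5).round(0))
"
```

```text
t: 10.98
ee_pos: [486.6, -174.8, 55.7]
orientation: [0.466, 0.532, -0.466, 0.532]
contact_force: [-0.3, -0.5, -0.1]
grip_width: 0.435
t 10.97 tcp [ 486.6 -174.8   55.7] q [-0.51  0.33  1.83 -0.    0.98  0.93] F [-0.3 -0.5 -0.1] w 0.435
x [ 0. -0. -1.] y [0.991 0.131 0.   ] z [ 0.131 -0.991  0.   ]
[[427.0, 250.0], [357.0, 223.0], [337.0, 222.0], [281.0, 232.0], [220.0, 272.0]]
-5 [334. 276.]
-3 [334. 267.]
-1 [334. 259.]
1 [334. 251.]
3 [334. 243.]
5 [334. 236.]
7 [334. 228.]
```

View pics/w13z.png

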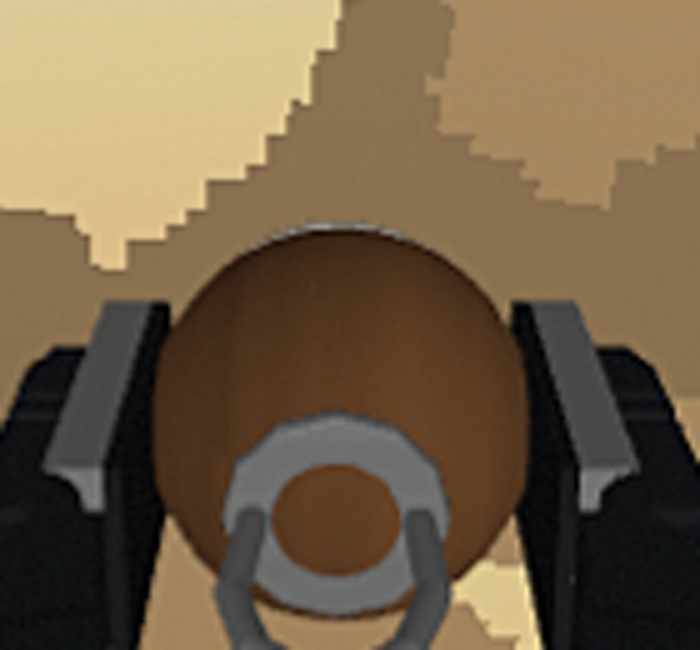

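```bash
python3 -c "
from h import *
for n in ['w6','w8','w10','w11','w12','w13']:
    im=cv2.imread('pics/%s.png'%n).astype(int)
    col=im[205:310,232:238].mean(1); col2=im[205:310,278:284].mean(1)
    r=(col[:,2]/(col[:,0]+1)); 
    m=(im[...,2]>1.9*im[...,0]+5)
    def ext(x):
        rows=np.where(m[205:312,x])[0]; return rows.min()+205,rows.max()+205
    print(n,[ext(x) for x in (240,245,272,276)], np.where(m[245,215:305])[0][[0,-1]]+215)
"
python3 - <<'E'
import cv2,numpy as np
ims=[cv2.resize(cv2.imread('pics/%s.png'%n)[200:310,205:312],None,fx=3.6,fy=3.6,interpolation=cv2.INTER_CUBIC)[:, :] for n in ('w11','w12')]
cv2.imwrite('pics/cmp.png',np.hstack(ims))
E
```

```text
w6 [(np.int64(221), np.int64(288)), (np.int64(218), np.int64(291)), (np.int64(219), np.int64(288)), (np.int64(221), np.int64(260))] [221 294]
w8 [(np.int64(221), np.int64(288)), (np.int64(218), np.int64(291)), (np.int64(219), np.int64(288)), (np.int64(221), np.int64(260))] [221 294]
w10 [(np.int64(220), np.int64(288)), (np.int64(218), np.int64(291)), (np.int64(219), np.int64(288)), (np.int64(221), np.int64(260))] [221 294]
w11 [(np.int64(220), np.int64(288)), (np.int64(218), np.int64(291)), (np.int64(219), np.int64(289)), (np.int64(221), np.int64(261))] [221 295]
w12 [(np.int64(220), np.int64(306)), (np.int64(218), np.int64(291)), (np.int64(219), np.int64(289)), (np.int64(221), np.int64(260))] [221 294]
w13 [(np.int64(220), np.int64(288)), (np.int64(218), np.int64(291)), (np.int64(219), np.int64(288)), (np.int64(220), np.int64(260))] [221 294]
```

View pics/cmp.png

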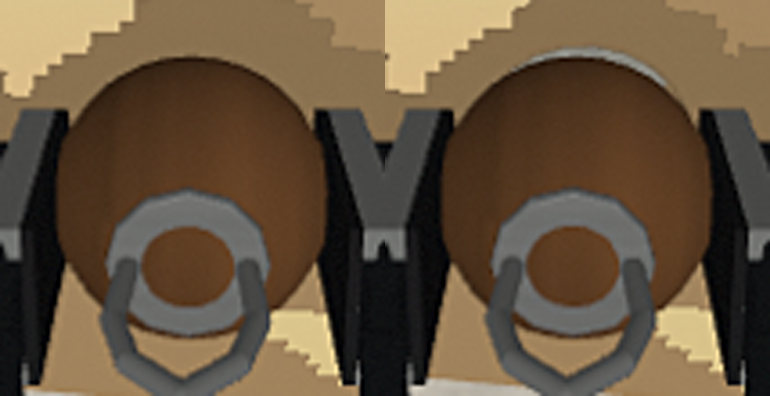

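The ball hasn't moved in the hand, and contact stays at z=53 whatever the offset. So it's the fingertips touching the board, with the ball at most about 1.6 mm above its seat and centred. I'll lower to just above that and release; the next balls I'll grip about 5 mm nearer the fingertips.

```bash

python3 -m handwheel '{"slide":[[0.0015,0.0002,0],[0.0025,0.0002,0],[0.0025,0.0002,0]],"dr":[[0,0,0],[0,0,0],[0,0,0]]}'
python3 -m handwheel '{"slide":[[0,0,0],[0,0,0],[0,0,0]],"dr":[[0,0,0],[0,0,0],[0,0,0]]}' 0.2
python3 -c "
from h import *
st();c=cap('wrist','w14')"
```

```text
t: 11.4
ee_pos: [486.7, -174.8, 53.2]
orientation: [0.466, 0.532, -0.466, 0.532]
contact_force: [0.0, 0.0, -1.2]
grip_width: 0.436
t: 11.78
ee_pos: [486.8, -174.8, 53.2]
orientation: [0.466, 0.532, -0.466, 0.532]
contact_force: [-0.2, -0.5, -0.3]
grip_width: 0.6
t 11.78 tcp [ 486.8 -174.8   53.2] q [-0.51  0.33  1.83 -0.    0.98  0.93] F [-0.2 -0.5 -0.3] w 0.6
x [ 0. -0. -1.] y [0.991 0.131 0.   ] z [ 0.131 -0.991  0.   ]
```

View pics/w14.png

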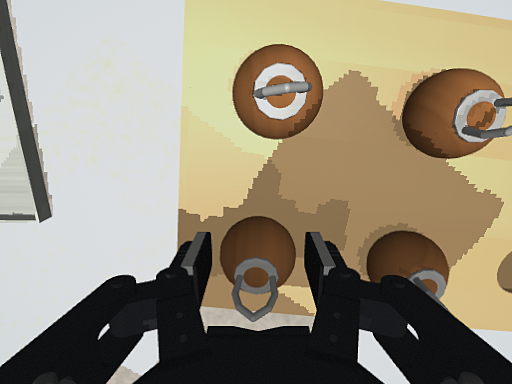

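```bash

python3 -m handwheel '{"slide":[[-0.01,0,0],[-0.03,0,0],[-0.07,0,0],[-0.12,0,0],[-0.12,0,0]],"dr":[[0,0,0],[0,0,0],[0,0,0],[0,0,0],[0,0,0]]}'
python3 -c "
from h import *
st();c=cap('wrist','w15')
im=cv2.imread('pics/w15.png')[80:260,200:440]
cv2.imwrite('pics/w15z.png',cv2.resize(im,None,fx=3.3,fy=3.3,interpolation=cv2.INTER_CUBIC))
for P in [(486.8,-175),(489.2,-255.4),(567.3,-174.7),(569.2,-254.2)]: print([proj(c,(P[0],P[1],z)).round(1).tolist() for z in (50.5,91.5)])"
```

```text
t: 12.45
ee_pos: [490.3, -176.7, 179.2]
orientation: [0.467, 0.527, -0.465, 0.536]
contact_force: [-0.5, -0.0, 0.2]
grip_width: 0.602
t 12.45 tcp [ 490.3 -176.7  179.2] q [-0.51  0.15  1.75 -0.    1.23  0.93] F [-0.5 -0.   0.2] w 0.602
x [ 0.011 -0.006 -1.   ] y [0.991 0.131 0.01 ] z [ 0.131 -0.991  0.008]
[[254.0, 191.7], [253.7, 206.0]]
[[336.7, 199.6], [350.4, 215.0]]
[[265.3, 104.5], [267.2, 103.7]]
[[354.0, 114.7], [372.3, 115.9]]
```

View pics/w15z.png

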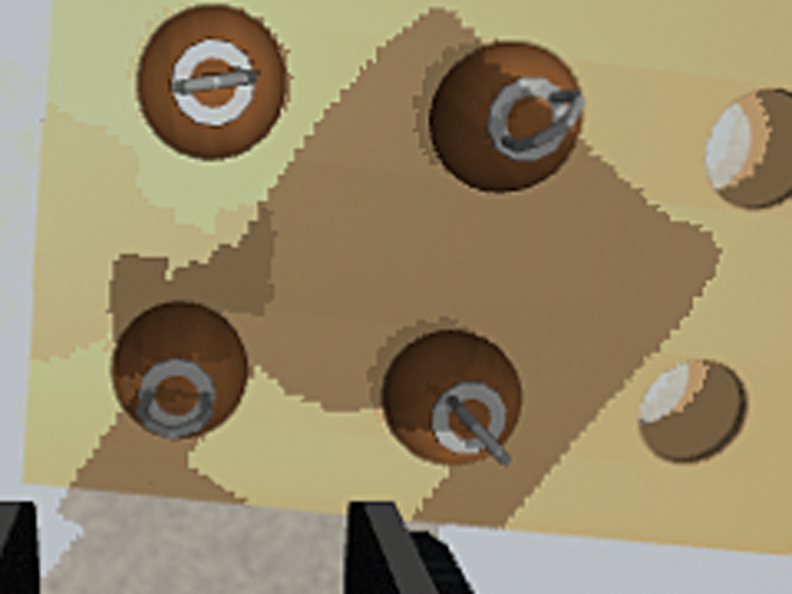

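Ball 1 sits at (254.5,192), where the well projects (254,191.7). Its loop shows the same offset as the reference ball beside it, so it is upright. Next is hook1's ball.

```bash

python3 -c "
from h import *
goal([528.8,103,200],np.pi/2+.131)"
```

```text
slide [-0.0242, 0.0765, -0.271] dr [0.0, 0.004, -0.006]
```

```bash

python3 -m handwheel '{"slide":[[-0.024,0.012,-0.045],[-0.024,0.028,-0.1],[-0.024,0.045,-0.16],[-0.024,0.062,-0.22],[-0.024,0.0765,-0.271]],"dr":[[0,0.004,-0.006],[0,0.004,-0.006],[0,0.004,-0.006],[0,0.004,-0.006],[0,0.004,-0.006]]}' 0.3
python3 -m handwheel '{"slide":[[0,0,0],[0,0,0]],"dr":[[0,0,0],[0,0,0]]}'
python3 -c "
from h import *
st();c=cap('wrist','w16')
for P in [(528.8,103,103),(518.4,182.7,103)]: print(proj(c,P).round(1))
goal([528.8,103,109],np.pi/2+.131)"
```

```text
t: 13.12
ee_pos: [527.7, 105.2, 198.4]
orientation: [0.465, 0.533, -0.467, 0.531]
contact_force: [-0.3, -0.7, -0.6]
grip_width: 0.652
t: 13.38
ee_pos: [526.6, 105.0, 197.0]
orientation: [0.464, 0.533, -0.467, 0.531]
contact_force: [-0.7, 0.8, 0.2]
grip_width: 0.649
t 13.38 tcp [526.6 105.  197. ] q [ 0.04  0.18  1.68 -0.    1.29  1.47] F [-0.7  0.8  0.2] w 0.649
x [-0.006 -0.001 -1.   ] y [ 0.991  0.132 -0.006] z [ 0.132 -0.991  0.   ]
[259.9 196. ]
[163.3 195.7]
slide [0.0883, 0.0022, 0.0015] dr [0.0, 0.0, 0.005]
```

View pics/w16.png

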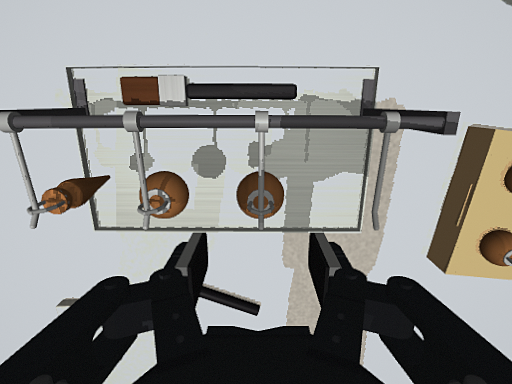

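```bash

python3 -m handwheel '{"slide":[[0.025,0.0022,0.0015],[0.045,0.0022,0.0015],[0.06,0.0022,0.0015],[0.06,0.0022,0.0015]],"dr":[[0,0,0.005],[0,0,0.005],[0,0,0.005],[0,0,0.005]]}'
python3 -c "
from h import *
st();
goal([528.8,103,109],np.pi/2+.131)"
```

```text
t: 13.92
ee_pos: [527.9, 102.0, 135.9]
orientation: [0.466, 0.532, -0.468, 0.531]
contact_force: [-0.5, 0.1, 0.7]
grip_width: 0.647
t 13.93 tcp [527.9 102.  135.9] q [ 0.03  0.25  1.73 -0.    1.16  1.47] F [-0.5  0.1  0.7] w 0.647
x [-0.004 -0.001 -1.   ] y [ 0.992  0.129 -0.004] z [ 0.129 -0.992  0.   ]
slide [0.0269, 0.0012, -0.0009] dr [-0.001, 0.0, 0.004]
```

```bash

python3 -m handwheel '{"slide":[[0.012,0.001,-0.001],[0.022,0.001,-0.001],[0.027,0.001,-0.001],[0.027,0.001,-0.001]],"dr":[[0,0,0.004],[0,0,0.004],[0,0,0.004],[0,0,0.004]]}'
python3 -c "
from h import *
st();c=cap('wrist','w17')
goal([528.8,103,109],np.pi/2+.131)"
```

```text
t: 14.42
ee_pos: [528.2, 103.2, 108.3]
orientation: [0.466, 0.531, -0.467, 0.531]
contact_force: [0.0, -0.6, 0.5]
grip_width: 0.648
t 14.43 tcp [528.2 103.2 108.3] q [ 0.03  0.28  1.75 -0.    1.1   1.47] F [ 0.  -0.6  0.5] w 0.648
x [-0.001 -0.    -1.   ] y [ 0.992  0.129 -0.001] z [ 0.129 -0.992  0.   ]
slide [-0.0002, 0.0002, 0.0002] dr [-0.001, 0.0, -0.0]
```

View pics/w17.png

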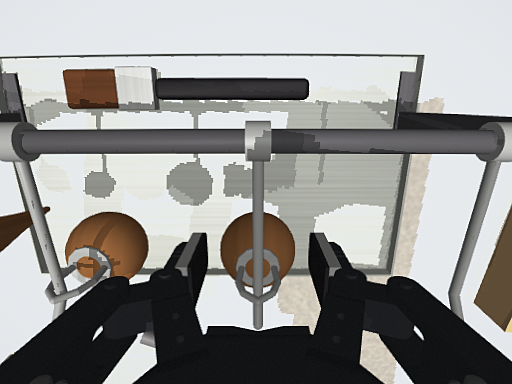

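```bash

python3 -m handwheel '{"slide":[[-0.0005,0,0],[-0.0005,0,0],[-0.0005,0,0],[-0.0005,0,0]],"dr":[[0,0,0],[0,0,0],[0,0,0],[0,0,0]]}' -1
python3 -c "
from h import *
st()"
python3 -m handwheel '{"slide":[[-0.0055,0,0],[-0.011,0,0],[-0.011,0,0],[-0.011,0,0]],"dr":[[0,0,0],[0,0,0],[0,0,0],[0,0,0]]}'
python3 -c "
from h import *
st();c=cap('wrist','w18')"
```

```text
t: 14.98
ee_pos: [529.1, 103.2, 109.8]
orientation: [0.467, 0.531, -0.466, 0.532]
contact_force: [0.4, 0.3, 2.4]
grip_width: 0.435
t 14.97 tcp [529.1 103.2 109.8] q [ 0.03  0.28  1.75 -0.    1.11  1.47] F [0.4 0.3 2.4] w 0.435
x [ 0.002 -0.    -1.   ] y [0.992 0.129 0.002] z [ 0.129 -0.992  0.   ]
t: 15.48
ee_pos: [528.9, 103.2, 120.8]
orientation: [0.467, 0.531, -0.466, 0.532]
contact_force: [-0.1, -0.1, -0.5]
grip_width: 0.43
t 15.47 tcp [528.9 103.2 120.8] q [ 0.03  0.27  1.75 -0.    1.13  1.47] F [-0.1 -0.1 -0.5] w 0.43
x [ 0.001 -0.    -1.   ] y [0.992 0.129 0.001] z [ 0.129 -0.992  0.   ]
```

View pics/w18.png

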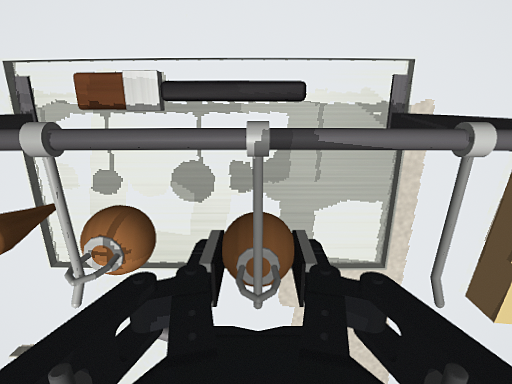

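```bash

python3 -m handwheel '{"slide":[[0,-0.010,0],[0,-0.020,0],[0,-0.032,0],[0,-0.045,0],[0,-0.060,0]],"dr":[[0,0,0],[0,0,0],[0,0,0],[0,0,0],[0,0,0]]}'
python3 -c "
from h import *
st();c=cap('wrist','w19');goal([570.6,-333.5,140],np.pi/2+.131)"
```

```text
t: 16.15
ee_pos: [468.4, 95.4, 120.6]
orientation: [0.467, 0.531, -0.466, 0.532]
contact_force: [-0.4, 0.0, -0.5]
grip_width: 0.432
t 16.15 tcp [468.4  95.4 120.6] q [ 0.02  0.15  1.89 -0.    1.1   1.46] F [-0.4  0.  -0.5] w 0.432
x [ 0.001 -0.    -1.   ] y [0.992 0.129 0.001] z [ 0.129 -0.992  0.   ]
slide [-0.0201, 0.0481, 0.4388] dr [-0.001, -0.0, 0.002]
```

View pics/w19.png

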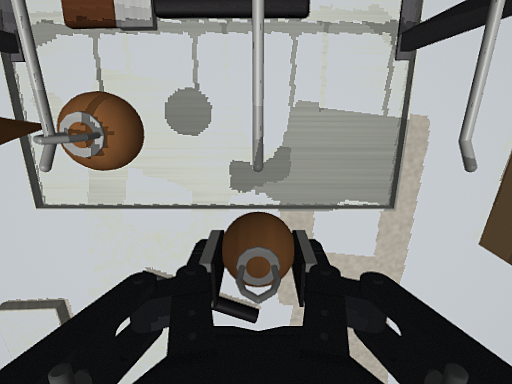

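```bash

python3 -m handwheel '{"slide":[[-0.01,0,0.04],[-0.025,0,0.1],[-0.03,0.005,0.16],[-0.03,0.015,0.22],[-0.03,0.025,0.28]],"dr":[[0,0,0],[0,0,0],[0,0,0],[0,0,0],[0,0,0]]}'
python3 -c "
from h import *
st();goal([565,-333.5,145],np.pi/2+.131)"
```

```text
t: 16.82
ee_pos: [527.4, -181.0, 150.4]
orientation: [0.466, 0.532, -0.467, 0.531]
contact_force: [1.4, 0.1, 0.0]
grip_width: 0.435
t 16.82 tcp [ 527.4 -181.   150.4] q [-0.49  0.27  1.68 -0.    1.2   0.96] F [1.4 0.1 0. ] w 0.435
x [-0.001 -0.    -1.   ] y [ 0.992  0.129 -0.001] z [ 0.129 -0.992  0.   ]
slide [0.0054, 0.0176, 0.1561] dr [-0.001, 0.0, 0.001]
```

```bash

python3 -m handwheel '{"slide":[[0.002,0.006,0.055],[0.004,0.013,0.11],[0.005,0.0176,0.156],[0.005,0.0176,0.156],[0.005,0.0176,0.156]],"dr":[[0,0,0],[0,0,0],[0,0,0],[0,0,0],[0,0,0]]}'
python3 -c "
from h import *
st();c=cap('wrist','w20')
for P in [(570.6,-333.5,40)]: print(proj(c,P).round(1))
im=cv2.imread('pics/w20.png')[120:300,160:400]
cv2.imwrite('pics/w20z.png',cv2.resize(im,None,fx=3.3,fy=3.3,interpolation=cv2.INTER_CUBIC))
goal([570.6,-333.5,80],np.pi/2+.131)"
```

```text
t: 17.45
ee_pos: [564.5, -332.9, 145.0]
orientation: [0.466, 0.532, -0.467, 0.531]
contact_force: [-1.2, 0.1, -0.6]
grip_width: 0.434
t 17.45 tcp [ 564.5 -332.9  145. ] q [-0.66  0.46  1.42 -0.    1.26  0.78] F [-1.2  0.1 -0.6] w 0.434
x [-0.002  0.001 -1.   ] y [ 0.992  0.129 -0.002] z [ 0.129 -0.992 -0.001]
[258.9 187.9]
slide [0.0651, 0.006, 0.0021] dr [-0.001, -0.001, 0.002]
```

View pics/w20z.png

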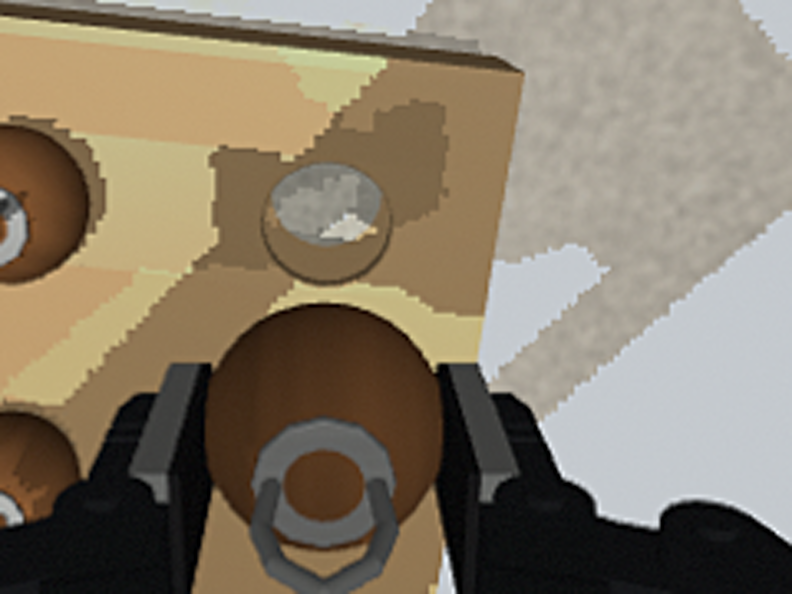

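```bash

python3 -m handwheel '{"slide":[[0.02,0.006,0.001],[0.045,0.006,0.001],[0.065,0.006,0.001],[0.065,0.006,0.001],[0.065,0.006,0.001]],"dr":[[0,0,0.001],[0,0,0.001],[0,0,0.001],[0,0,0.001],[0,0,0.001]]}'
python3 -c "
from h import *
st();c=cap('wrist','w21')
P=(570.6,-333.5);print([((proj(c,(P[0]+17*np.cos(a),P[1]+17*np.sin(a),40))-[160,120])*3.3).round(0).tolist() for a in (-1.4,-.5,0,.13,.5,1,1.66)])
im=cv2.imread('pics/w21.png')[120:300,160:400]
cv2.imwrite('pics/w21z.png',cv2.resize(im,None,fx=3.3,fy=3.3,interpolation=cv2.INTER_CUBIC))
goal([570.6,-333.5,57.3],np.pi/2+.131)"
```

```text
t: 18.12
ee_pos: [570.9, -332.4, 80.4]
orientation: [0.466, 0.532, -0.466, 0.531]
contact_force: [0.5, -0.2, 0.4]
grip_width: 0.43
t 18.12 tcp [ 570.9 -332.4   80.4] q [-0.66  0.55  1.44 -0.    1.15  0.78] F [ 0.5 -0.2  0.4] w 0.43
x [-0.  0. -1.] y [ 0.991  0.13  -0.   ] z [ 0.13  -0.991 -0.   ]
[[412.0, 345.0], [378.0, 283.0], [337.0, 268.0], [326.0, 267.0], [294.0, 273.0], [259.0, 296.0], [239.0, 345.0]]
slide [0.0238, -0.0008, 0.0006] dr [-0.001, 0.0, -0.0]
```

View pics/w21z.png

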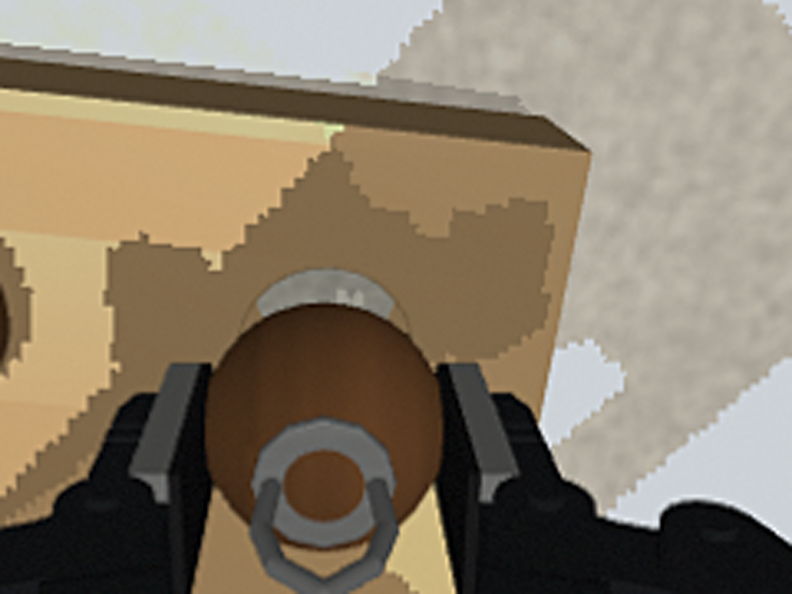

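```bash

python3 -m handwheel '{"slide":[[0.008,-0.0006,0.0004],[0.016,-0.0006,0.0004],[0.020,-0.0006,0.0004],[0.0215,-0.0006,0.0004],[0.0215,-0.0006,0.0004]],"dr":[[0,0,0],[0,0,0],[0,0,0],[0,0,0],[0,0,0]]}'
python3 -c "
from h import *
st()"
```

```text
t: 18.8
ee_pos: [570.6, -333.3, 59.4]
orientation: [0.466, 0.531, -0.466, 0.532]
contact_force: [0.1, 0.3, -0.2]
grip_width: 0.431
t 18.8 tcp [ 570.6 -333.3   59.4] q [-0.66  0.57  1.45 -0.    1.12  0.78] F [ 0.1  0.3 -0.2] w 0.431
x [ 0. -0. -1.] y [0.992 0.13  0.   ] z [ 0.13  -0.992  0.   ]
```

```bash

python3 -m handwheel '{"slide":[[0.001,0,0],[0.0015,0,0],[0.0015,0,0]],"dr":[[0,0,0],[0,0,0],[0,0,0]]}'
python3 -m handwheel '{"slide":[[0.0005,0,0],[0.001,0,0],[0.001,0,0]],"dr":[[0,0,0],[0,0,0],[0,0,0]]}'
python3 -c "
from h import *
st()"
```

```text
t: 19.18
ee_pos: [570.8, -333.5, 58.5]
orientation: [0.466, 0.531, -0.466, 0.532]
contact_force: [-1.1, -0.2, 3.5]
grip_width: 0.436
t: 19.55
ee_pos: [570.8, -333.5, 58.2]
orientation: [0.466, 0.531, -0.466, 0.532]
contact_force: [-2.3, 2.0, 6.5]
grip_width: 0.43
t 19.55 tcp [ 570.8 -333.5   58.2] q [-0.66  0.58  1.45 -0.    1.11  0.78] F [-2.3  2.   6.5] w 0.43
x [ 0.001 -0.001 -1.   ] y [0.991 0.13  0.001] z [ 0.13  -0.991  0.001]
```

```bash

python3 -m handwheel '{"slide":[[-0.001,-0.0006,-0.0005],[-0.001,-0.0006,-0.0005],[0.0005,-0.0006,-0.0005],[0.0008,-0.0006,-0.0005],[0.0008,-0.0006,-0.0005]],"dr":[[0,0,0],[0,0,0],[0,0,0],[0,0,0],[0,0,0]]}'
python3 -c "
from h import *
st();print(bot.read_state()['ft_torque'])"
```

```text
t: 20.18
ee_pos: [570.1, -333.1, 57.5]
orientation: [0.466, 0.531, -0.466, 0.532]
contact_force: [-1.1, 0.4, 2.5]
grip_width: 0.437
t 20.18 tcp [ 570.1 -333.1   57.5] q [-0.66  0.58  1.45 -0.    1.11  0.78] F [-1.1  0.4  2.5] w 0.437
x [ 0.    -0.001 -1.   ] y [0.991 0.13  0.   ] z [ 0.13  -0.991  0.001]
[0.10408595 0.26696128 0.04062654]
```

It now sits 0.7 mm lower with only 2.5 N, so it's seated. Releasing.

```bash

python3 -m handwheel '{"slide":[[0,0,0],[0,0,0],[0,0,0]],"dr":[[0,0,0],[0,0,0],[0,0,0]]}' 0.2
python3 -m handwheel '{"slide":[[-0.01,0,0],[-0.03,0,0],[-0.07,0,0],[-0.12,0,0],[-0.12,0,0]],"dr":[[0,0,0],[0,0,0],[0,0,0],[0,0,0],[0,0,0]]}'
python3 -c "
from h import *
st();c=cap('wrist','w22')
P=(570.3,-333.3);print([proj(c,(P[0],P[1],z)).round(1).tolist() for z in (50.5,94.5)])
goal([518.4,182.7,200],np.pi/2+.131)"
```

```text
t: 20.55
ee_pos: [570.0, -333.0, 57.3]
orientation: [0.466, 0.531, -0.466, 0.532]
contact_force: [0.1, -0.9, -0.1]
grip_width: 0.606
t: 21.18
ee_pos: [573.7, -335.7, 186.1]
orientation: [0.467, 0.526, -0.466, 0.537]
contact_force: [0.2, 0.2, -0.0]
grip_width: 0.6
t 21.18 tcp [ 573.7 -335.7  186.1] q [-0.66  0.43  1.37 -0.    1.32  0.78] F [ 0.2  0.2 -0. ] w 0.6
x [ 0.012 -0.01  -1.   ] y [0.991 0.13  0.011] z [ 0.13  -0.991  0.011]
[[252.7, 189.7], [252.5, 204.4]]
slide [-0.0209, 0.0142, -0.5197] dr [-0.0, 0.007, -0.007]
```

View pics/w22.png

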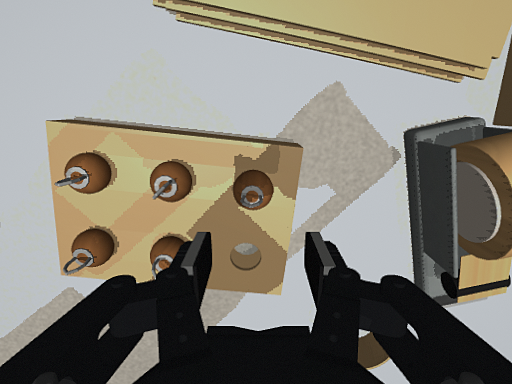

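```bash

python3 -m handwheel '{"slide":[[-0.01,-0.01,-0.045],[-0.02,-0.015,-0.1],[-0.025,-0.015,-0.16],[-0.025,-0.015,-0.22],[-0.025,-0.015,-0.28]],"dr":[[0,0.007,-0.007],[0,0.007,-0.007],[0,0.007,-0.007],[0,0.007,-0.007],[0,0.007,-0.007]]}' 0.3
python3 -c "
from h import *
st();goal([518.4,182.7,200],np.pi/2+.131)"
```

```text
t: 21.85
ee_pos: [519.4, -56.7, 205.0]
orientation: [0.466, 0.532, -0.467, 0.531]
contact_force: [0.9, 0.7, 0.5]
grip_width: 0.652
t 21.85 tcp [519.4 -56.7 205. ] q [-0.27  0.13  1.71  0.    1.3   1.17] F [0.9 0.7 0.5] w 0.652
x [-0.002  0.001 -1.   ] y [ 0.992  0.13  -0.002] z [ 0.13  -0.992 -0.001]
slide [0.0051, 0.0301, -0.2375] dr [-0.001, -0.001, 0.002]
```

```bash

python3 -m handwheel '{"slide":[[0,0.007,-0.055],[0.001,0.014,-0.11],[0.002,0.022,-0.17],[0.004,0.029,-0.225],[0.005,0.03,-0.2375]],"dr":[[0,0,0.002],[0,0,0.002],[0,0,0.002],[0,0,0.002],[0,0,0.002]]}'
python3 -m handwheel '{"slide":[[0,0,0],[0,0,0]],"dr":[[0,0,0],[0,0,0]]}'
python3 -c "
from h import *
st();c=cap('wrist','w23')
for P in [(518.4,182.7,103)]: print(proj(c,P).round(1))
goal([518.4,182.7,109],np.pi/2+.131)"
```

```text
t: 22.48
ee_pos: [516.8, 185.6, 199.2]
orientation: [0.465, 0.533, -0.465, 0.532]
contact_force: [-0.2, -1.0, -0.0]
grip_width: 0.652
t: 22.72
ee_pos: [516.6, 184.4, 198.7]
orientation: [0.465, 0.533, -0.466, 0.531]
contact_force: [0.5, -0.5, -0.5]
grip_width: 0.646
t 22.73 tcp [516.6 184.4 198.7] q [0.18 0.2  1.66 0.   1.29 1.62] F [ 0.5 -0.5 -0.5] w 0.646
x [-0.003  0.    -1.   ] y [ 0.991  0.133 -0.003] z [ 0.133 -0.991 -0.001]
[259.5 196. ]
slide [0.0899, 0.0016, 0.0017] dr [0.002, -0.001, 0.002]
```

View pics/w23.png

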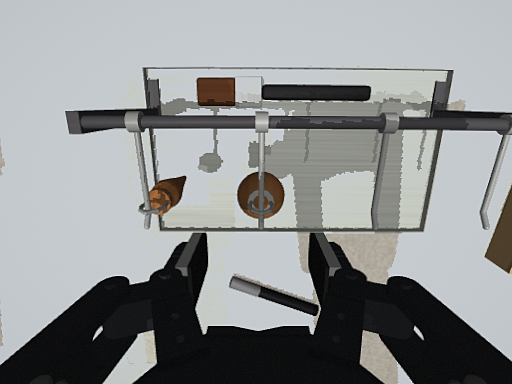

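```bash

python3 -m handwheel '{"slide":[[0.025,0.0016,0.002],[0.045,0.0016,0.002],[0.06,0.0016,0.002],[0.06,0.0016,0.002]],"dr":[[0.002,0,0.002],[0.002,0,0.002],[0.002,0,0.002],[0.002,0,0.002]]}'
python3 -c "
from h import *
st();
goal([518.4,182.7,109],np.pi/2+.131)"
```

```text
t: 23.28
ee_pos: [517.7, 181.4, 137.6]
orientation: [0.466, 0.532, -0.467, 0.53]
contact_force: [0.5, -0.4, 0.2]
grip_width: 0.648
t 23.27 tcp [517.7 181.4 137.6] q [0.18 0.27 1.71 0.   1.17 1.62] F [ 0.5 -0.4  0.2] w 0.648
x [-0.004 -0.    -1.   ] y [ 0.992  0.129 -0.003] z [ 0.129 -0.992 -0.   ]
slide [0.0286, 0.001, -0.0012] dr [-0.002, -0.0, 0.003]
```

```bash

python3 -m handwheel '{"slide":[[0.012,0.001,-0.001],[0.022,0.001,-0.001],[0.0285,0.001,-0.001],[0.0285,0.001,-0.001]],"dr":[[-0.002,0,0.003],[-0.002,0,0.003],[-0.002,0,0.003],[-0.002,0,0.003]]}'
python3 -c "
from h import *
st();c=cap('wrist','w24')
goal([518.4,182.7,109],np.pi/2+.131)"
```

```text
t: 23.78
ee_pos: [517.8, 182.5, 108.3]
orientation: [0.466, 0.532, -0.467, 0.531]
contact_force: [0.1, 0.5, 0.4]
grip_width: 0.653
t 23.77 tcp [517.8 182.5 108.3] q [0.18 0.31 1.73 0.   1.11 1.62] F [0.1 0.5 0.4] w 0.653
x [-0.002  0.    -1.   ] y [ 0.991  0.131 -0.002] z [ 0.131 -0.991 -0.   ]
slide [-0.0002, 0.0001, -0.0001] dr [0.001, -0.0, 0.001]
```

View pics/w24.png

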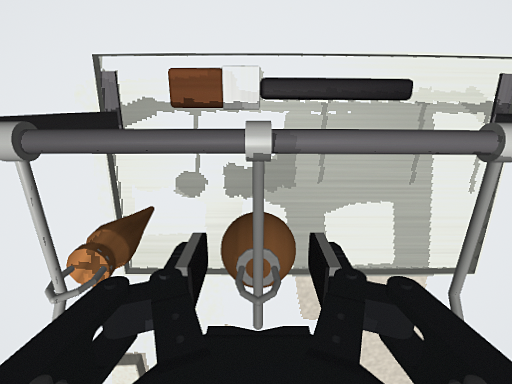

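The ball is centred at (258,249) and the icicle is clear of the left finger. Closing and lifting 11 mm.

```bash

python3 -m handwheel '{"slide":[[-0.0003,0,0],[-0.0003,0,0],[-0.0003,0,0],[-0.0003,0,0]],"dr":[[0,0,0],[0,0,0],[0,0,0],[0,0,0]]}' -1
python3 -c "
from h import *
st()"
python3 -m handwheel '{"slide":[[-0.0055,0,0],[-0.011,0,0],[-0.011,0,0],[-0.011,0,0]],"dr":[[0,0,0],[0,0,0],[0,0,0],[0,0,0]]}'
python3 -c "
from h import *
st();c=cap('wrist','w25')"
```

```text
t: 24.32
ee_pos: [518.8, 182.7, 109.7]
orientation: [0.466, 0.532, -0.466, 0.532]
contact_force: [0.4, -0.1, 1.9]
grip_width: 0.429
t 24.32 tcp [518.8 182.7 109.7] q [0.18 0.3  1.72 0.   1.11 1.62] F [ 0.4 -0.1  1.9] w 0.429
x [ 0.  0. -1.] y [0.991 0.131 0.   ] z [ 0.131 -0.991 -0.   ]
t: 24.82
ee_pos: [518.7, 182.7, 120.6]
orientation: [0.466, 0.532, -0.466, 0.532]
contact_force: [0.8, -0.2, -0.4]
grip_width: 0.431
t 24.82 tcp [518.7 182.7 120.6] q [0.18 0.29 1.72 0.   1.13 1.62] F [ 0.8 -0.2 -0.4] w 0.431
x [ 0.  0. -1.] y [0.991 0.131 0.   ] z [ 0.131 -0.991 -0.   ]
```

View pics/w25.png

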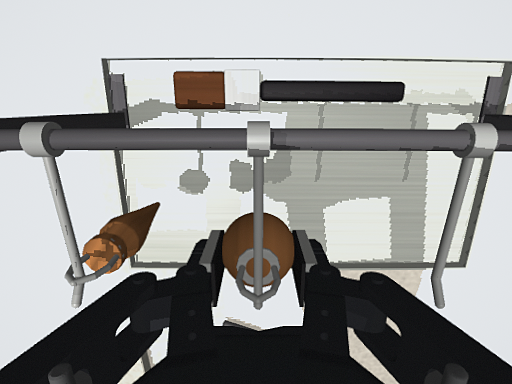

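```bash

python3 -m handwheel '{"slide":[[0,-0.010,0],[0,-0.020,0],[0,-0.032,0],[0,-0.045,0],[0,-0.060,0]],"dr":[[0,0,0],[0,0,0],[0,0,0],[0,0,0],[0,0,0]]}'
python3 -c "
from h import *
st();c=cap('wrist','w26');goal([485.5,-335.0,145],np.pi/2+.131)"
```

```text
t: 25.5
ee_pos: [458.1, 174.6, 120.6]
orientation: [0.466, 0.532, -0.466, 0.532]
contact_force: [0.7, -0.1, 0.6]
grip_width: 0.429
t 25.5 tcp [458.1 174.6 120.6] q [0.19 0.17 1.86 0.   1.11 1.63] F [ 0.7 -0.1  0.6] w 0.429
x [-0.  0. -1.] y [0.991 0.131 0.   ] z [ 0.131 -0.991 -0.   ]
slide [-0.0251, -0.0376, 0.5089] dr [0.001, -0.0, 0.003]
```

View pics/w26.png

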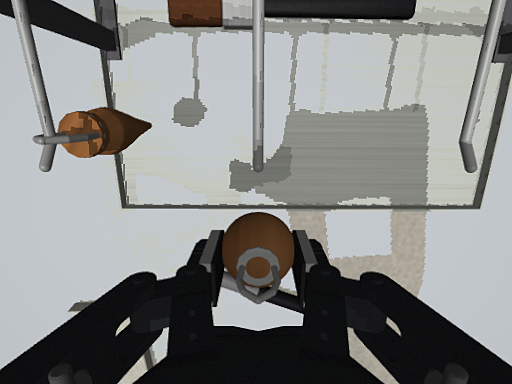

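```bash

python3 -m handwheel '{"slide":[[-0.01,-0.003,0.04],[-0.022,-0.007,0.095],[-0.028,-0.012,0.155],[-0.028,-0.016,0.215],[-0.028,-0.02,0.275]],"dr":[[0,0,0],[0,0,0],[0,0,0],[0,0,0],[0,0,0]]}'
python3 -c "
from h import *
st();goal([485.5,-335,145],np.pi/2+.131)"
```

```text
t: 26.18
ee_pos: [472.1, -102.6, 148.5]
orientation: [0.465, 0.532, -0.467, 0.532]
contact_force: [1.3, -0.8, -1.1]
grip_width: 0.434
t 26.18 tcp [ 472.1 -102.6  148.5] q [-0.39  0.12  1.86 -0.    1.17  1.05] F [ 1.3 -0.8 -1.1] w 0.434
x [-0.002 -0.001 -1.   ] y [ 0.991  0.132 -0.002] z [ 0.132 -0.991  0.   ]
slide [0.0036, -0.0173, 0.2321] dr [0.001, 0.0, 0.002]
```

```bash

python3 -m handwheel '{"slide":[[0.001,-0.004,0.055],[0.002,-0.008,0.11],[0.003,-0.013,0.17],[0.004,-0.017,0.22],[0.004,-0.017,0.232]],"dr":[[0,0,0],[0,0,0],[0,0,0],[0,0,0],[0,0,0]]}'
python3 -m handwheel '{"slide":[[0,0,0],[0,0,0]],"dr":[[0,0,0],[0,0,0]]}'
python3 -c "
from h import *
st();c=cap('wrist','w27')
for P in [(490.7,-335.5,40)]: print(proj(c,P).round(1),((proj(c,P)-[160,120])*3.3).round(0))
im=cv2.imread('pics/w27.png')[120:300,160:400]
cv2.imwrite('pics/w27z.png',cv2.resize(im,None,fx=3.3,fy=3.3,interpolation=cv2.INTER_CUBIC))
goal([490.7,-335.5,80],np.pi/2+.131)"
```

```text
t: 26.8
ee_pos: [485.4, -338.1, 144.7]
orientation: [0.466, 0.531, -0.468, 0.531]
contact_force: [0.7, 0.7, 0.1]
grip_width: 0.434
t: 27.05
ee_pos: [485.3, -336.7, 144.5]
orientation: [0.466, 0.532, -0.467, 0.531]
contact_force: [-0.4, 0.1, 0.3]
grip_width: 0.434
t 27.05 tcp [ 485.3 -336.7  144.5] q [-0.75  0.34  1.6  -0.    1.21  0.69] F [-0.4  0.1  0.3] w 0.434
x [-0.002 -0.001 -1.   ] y [ 0.992  0.129 -0.002] z [ 0.129 -0.992  0.001]
[256.6 188.6] [319. 226.]
slide [0.0646, 0.0055, -0.0003] dr [-0.001, 0.001, 0.002]
```

View pics/w27z.png

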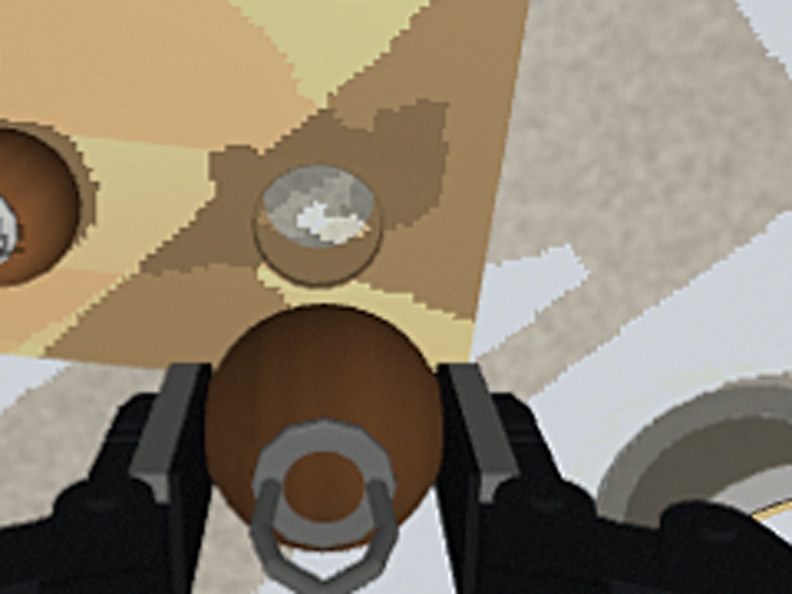

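```bash

python3 -m handwheel '{"slide":[[0.02,0.005,-0.0006],[0.045,0.005,-0.0006],[0.065,0.005,-0.0006],[0.065,0.005,-0.0006],[0.065,0.005,-0.0006]],"dr":[[0,0,0.002],[0,0,0.002],[0,0,0.002],[0,0,0.002],[0,0,0.002]]}'
python3 -c "
from h import *
st();c=cap('wrist','w28')
P=(490.3,-335.2);print([((proj(c,(P[0]+17*np.cos(a),P[1]+17*np.sin(a),40))-[160,120])*3.3).round(0).tolist() for a in (-1.4,-.5,0,.13,.5,1,1.66)])
im=cv2.imread('pics/w28.png')[120:300,160:400]
cv2.imwrite('pics/w28z.png',cv2.resize(im,None,fx=3.3,fy=3.3,interpolation=cv2.INTER_CUBIC))
goal([490.3,-335.2,57.3],np.pi/2+.131)"
```

```text
t: 27.72
ee_pos: [490.5, -335.3, 79.8]
orientation: [0.466, 0.531, -0.467, 0.532]
contact_force: [0.2, 0.6, 0.3]
grip_width: 0.432
t 27.73 tcp [ 490.5 -335.3   79.8] q [-0.75  0.43  1.63 -0.    1.09  0.7 ] F [0.2 0.6 0.3] w 0.432
x [ 0.001 -0.001 -1.   ] y [0.992 0.13  0.001] z [ 0.13  -0.992  0.001]
[[406.0, 345.0], [371.0, 283.0], [331.0, 268.0], [319.0, 267.0], [287.0, 273.0], [252.0, 296.0], [233.0, 345.0]]
slide [0.0231, -0.0005, -0.0006] dr [-0.001, 0.002, -0.001]
```

View pics/w28z.png

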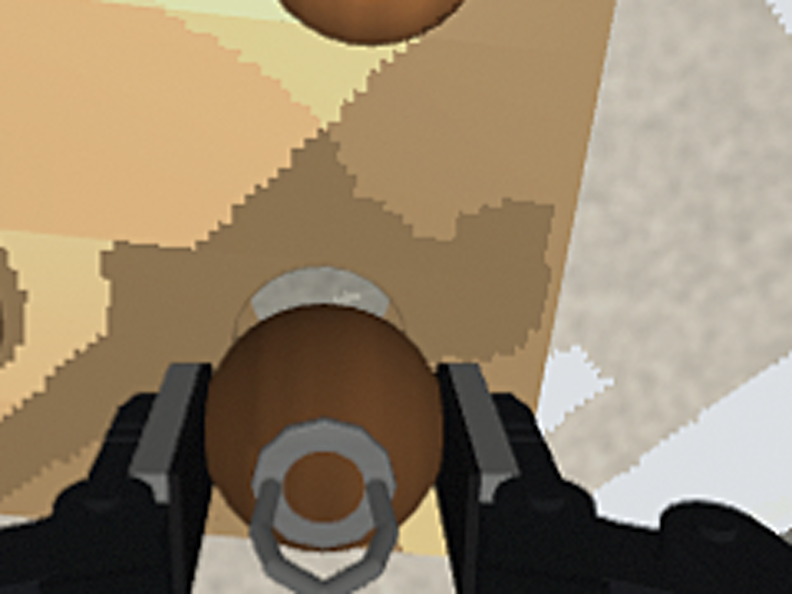

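```bash

python3 -m handwheel '{"slide":[[0.008,-0.0005,-0.0008],[0.016,-0.0005,-0.0008],[0.0195,-0.0005,-0.0008],[0.0205,-0.0005,-0.0008],[0.0205,-0.0005,-0.0008]],"dr":[[0,0.001,0],[0,0.001,0],[0,0.001,0],[0,0.001,0],[0,0.001,0]]}'
python3 -m handwheel '{"slide":[[0.0005,0,0],[0.001,0,0],[0.001,0,0]],"dr":[[0,0,0],[0,0,0],[0,0,0]]}'
python3 -c "
from h import *
st()"
```

```text
t: 28.4
ee_pos: [490.3, -335.0, 59.8]
orientation: [0.467, 0.531, -0.466, 0.532]
contact_force: [-0.6, 1.0, -0.0]
grip_width: 0.433
t: 28.78
ee_pos: [490.3, -335.1, 58.9]
orientation: [0.467, 0.531, -0.466, 0.532]
contact_force: [0.0, -0.6, 0.2]
grip_width: 0.432
t 28.77 tcp [ 490.3 -335.1   58.9] q [-0.75  0.46  1.64  0.    1.05  0.7 ] F [ 0.  -0.6  0.2] w 0.432
x [ 0.002 -0.001 -1.   ] y [0.992 0.13  0.001] z [ 0.13  -0.992  0.001]
```

```bash

python3 -m handwheel '{"slide":[[0.0005,0,-0.0002],[0.001,0,-0.0002],[0.001,0,-0.0002]],"dr":[[0,0,0],[0,0,0],[0,0,0]]}'
python3 -m handwheel '{"slide":[[0.0003,0,0],[0.0007,0,0],[0.0007,0,0]],"dr":[[0,0,0],[0,0,0],[0,0,0]]}'
python3 -c "
from h import *
st()"
```

```text
t: 29.15
ee_pos: [490.2, -334.9, 58.0]
orientation: [0.467, 0.531, -0.466, 0.532]
contact_force: [0.0, -0.2, 0.5]
grip_width: 0.429
t: 29.52
ee_pos: [490.2, -335.0, 57.6]
orientation: [0.467, 0.531, -0.466, 0.532]
contact_force: [-0.7, 0.9, 2.2]
grip_width: 0.429
t 29.52 tcp [ 490.2 -335.    57.6] q [-0.75  0.46  1.64  0.    1.05  0.7 ] F [-0.7  0.9  2.2] w 0.429
x [ 0.001 -0.001 -1.   ] y [0.992 0.13  0.001] z [ 0.13  -0.992  0.001]
```

Seated: contact at 57.6 mm (57.2 expected) with 2 N. Releasing.

```bash

python3 -m handwheel '{"slide":[[0,0,0],[0,0,0],[0,0,0]],"dr":[[0,0,0],[0,0,0],[0,0,0]]}' 0.2
python3 -m handwheel '{"slide":[[-0.01,0,0],[-0.03,0,0],[-0.07,0,0],[-0.12,0,0],[-0.17,0,0]],"dr":[[0,0,0],[0,0,0],[0,0,0],[0,0,0],[0,0,0]]}'
python3 -m handwheel '{"slide":[[-0.04,0.02,0],[-0.08,0,0],[-0.1,-0.05,0],[-0.1,-0.09,0],[-0.1,-0.09,0]],"dr":[[0,0,0],[0,0,0],[0,0,0],[0,0,0],[0,0,0]]}'
python3 -c "
from h import *
st();c=cap('wrist','w29');cap('scene','s29');cap('top','t29')
for P in [(486.8,-175),(570.3,-333.3),(490.3,-335.2),(489.2,-255.4)]: print([proj(c,(P[0],P[1],z)).round(1).tolist() for z in (50.5,94.5)])
s=cv2.imread('pics/s29.png')
cv2.imwrite('pics/s29t.png',cv2.resize(s[195:300,150:280],None,fx=5,fy=5,interpolation=cv2.INTER_CUBIC))
cv2.imwrite('pics/s29r.png',cv2.resize(s[120:235,250:375],None,fx=4,fy=4,interpolation=cv2.INTER_CUBIC))
"
```

```text
t: 29.9
ee_pos: [490.2, -334.9, 57.3]
orientation: [0.467, 0.531, -0.466, 0.532]
contact_force: [1.0, -0.0, 0.4]
grip_width: 0.599
t: 30.52
ee_pos: [490.1, -334.9, 230.7]
orientation: [0.466, 0.53, -0.466, 0.533]
contact_force: [0.8, -0.5, -0.1]
grip_width: 0.601
t: 31.15
ee_pos: [398.9, -346.8, 333.0]
orientation: [0.467, 0.528, -0.467, 0.533]
contact_force: [0.0, -0.1, 0.7]
grip_width: 0.6
t 31.15 tcp [ 398.9 -346.8  333. ] q [-0.88  0.05  1.54  0.    1.55  0.56] F [ 0.  -0.1  0.7] w 0.6
x [ 0.005 -0.005 -1.   ] y [0.992 0.127 0.004] z [ 0.127 -0.992  0.006]
[[140.1, 80.6], [125.9, 77.4]]
[[262.5, 29.4], [263.4, 19.4]]
[[256.3, 93.1], [256.3, 91.4]]
[[198.6, 86.3], [191.6, 83.8]]
```

View pics/w29.png

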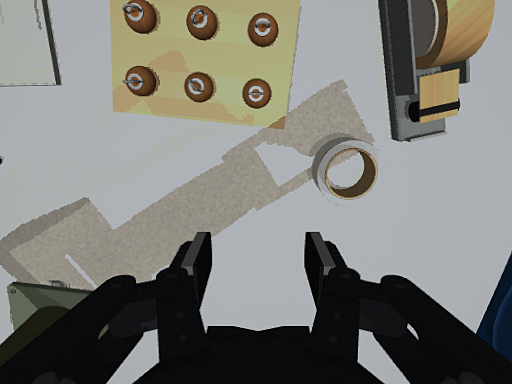

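View pics/s29t.png

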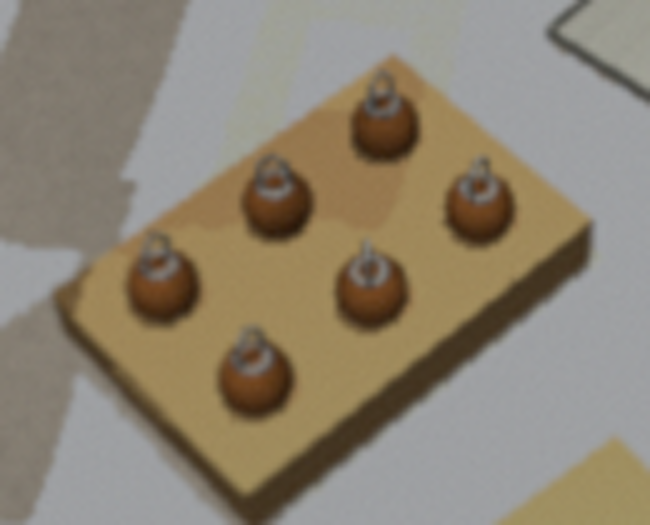

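View pics/s29r.png

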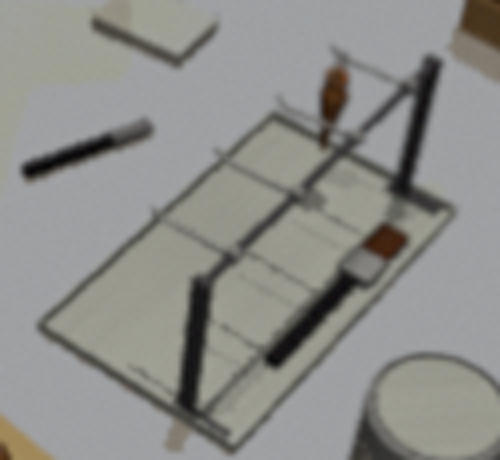

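View pics/t29.png

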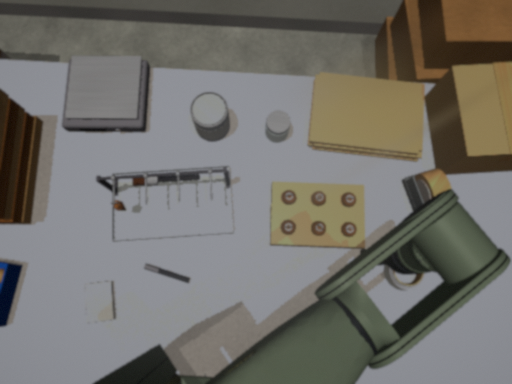

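All six wells are filled with loops upright, and the icicle still hangs on hook3. The pen, brush and the rest are where they were. I'll run a last numeric check with the arm at rest, then hand in.

```bash

python3 -m handwheel '{"slide":[[0,0,0],[0,0,0],[0,0,0]],"dr":[[0,0,0],[0,0,0],[0,0,0]]}'
python3 -c "
from h import *
st();c=cap('scene')
for b in brown(c,(150,195,280,300),smin=150): print(b,onz(c,b[:2],50.5).round(1))
print(np.abs(bot.read_state()['qvel']).max()); print(bot.sign_off())"
```

```text
t: 31.68
ee_pos: [401.5, -346.1, 331.1]
orientation: [0.466, 0.53, -0.466, 0.533]
contact_force: [0.3, 0.1, -0.6]
grip_width: 0.6
t 31.68 tcp [ 401.5 -346.1  331.1] q [-0.88  0.05  1.54  0.    1.55  0.56] F [ 0.3  0.1 -0.6] w 0.6
x [ 0.004 -0.003 -1.   ] y [0.991 0.131 0.004] z [ 0.131 -0.991  0.003]
(200.7, 270.4, 6.9, 77.5) [ 571.6 -335.1   50.5]
(223.9, 252.5, 6.8, 72.5) [ 569.3 -254.4   50.5]
(182.0, 251.8, 6.6, 72.5) [ 491.2 -337.    50.5]
(245.4, 236.1, 6.4, 65.5) [ 567.5 -175.2   50.5]
(205.1, 235.3, 6.5, 71.5) [ 489.6 -256.6   50.5]
(226.6, 219.7, 6.5, 73.5) [ 487.3 -176.6   50.5]
0.003006462546823829
the job is handed in; nothing more can be done
None
```

All three balls are off hooks 0–2 and in the three empty wells: hook0's in well2, hook1's in well3 and hook2's in well0. I handed the job in at 31.7 s with the arm clear and still; sign-off reports no verdict.

**Last checks:** The scene camera puts all six balls on the tray's 80 mm grid to within about 2 mm. In the pictures every loop is upright, and the icicle still hangs on hook3. The three balls already packed stayed put, and the brush, pen, lacquer tin and jar look unmoved. The arm hid part of the tape from the top camera, but the wrist picture shows it lying flat and upright.

**What didn't go cleanly:**
- **Ball 1 (well2):** I gripped it too deep, so the fingertips touched the tray board at up to 10 N. I released it up to 1.6 mm above its seat. It settled centred and upright.
- **Ball 2 (well3):** it first touched the rim about 0.6 mm off centre. I shifted it until it sat, then let go.
- **Fingertip reach:** the wrist camera suggested about 8 mm ahead of the TCP, but contact with the board showed about 13 mm, so I gripped the last two balls nearer the tips.

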